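# Clear the exhibits bench: case the handset, wedge the lid, shelve the cartons

### The arm

A 7-joint arm with a two-finger parallel gripper is mounted at the origin on the work surface. World frame = base frame: x ahead of the robot, y to its left, z up, the work surface at z = 0. Lengths are in m, angles in degrees, forces in N, time in s.
With the tool pointing down it reaches from about 0.4 to 0.75 m from the base axis. Payload 19.5 kg.
Tool frame: the origin (TCP) lies midway between the tips of the shut fingers; the grasp point (between the pads) lies 19 mm behind it (ctrl.grip_depth is the distance from the TCP to the grasp point, in m); z points along the fingers, y is the direction in which the jaws open and shut (so a half turn about z gives the same grasp; the last joint's range is limited). The gripper opens to 85 mm and grips with 20 to 120 N. Pads are 22 mm wide; open, the fingers measure 114 mm over their backs; the gripper's body (76 mm by 85 mm) begins 54 mm behind the grasp point. The pads swing forward as they close: fully open they stand 13 mm farther back than shut.
Start: joints at [73.012, 40.479, -1.581, 85.061, 1.261, 54.483, -4.326], TCP at [0.145, -0.556, 0.231] pointing down, gripper open.
Joint ranges: [-155.06, 155.06], [-18.47, 123.98], [-90, 86.84], [0, 140.48], [-83.41, 263.41], [0, 116], [-161.91, 161.91]. Speed limits (degrees/s): [108.29, 108.29, 147.25, 147.25, 172.46, 172.46, 172.46].

### API

Orientations are given as a 3x3 rotation matrix whose columns are the frame's x, y, z axes.
In Python, from rig import ctrl gives the robot as it stands.
- The arm moves only by the shell command python3 -m pendant 'ROWS' [FORCE]. ROWS is JSON, a list that holds one entry, the list of rows, each a list of 7 numbers: the shift along the tool's x, y, z as a fraction of full scale, then the turn, a rotation vector about the tool's x, y, z as a fraction of full scale, then the gripper command: -1 is shut, 1 is fully open, values between are in proportion. A call has 1 to 8 rows; each row shifts and turns the pose as measured when the row begins, along the tool's axes as they then stand; what a row does not reach is not made up. Full scale, the value 1, is 30 mm for a shift and 5 degrees for a turn. A row lasts 1/12 s, in which the tool goes at most 41.7 mm and 7.16 degrees, less where a joint would pass 70% of its speed; a pose out of reach is approached as far as the arm can. A call with a number of a shift or a turn outside -1 to 1 is refused whole. A call with a gripper value outside its range is refused whole. The fingers move at their own pace and stop on an object; FORCE is the grip in N (left out, the last holds). Time passes only in rows, so rows that do not move let the fingers close. It gives the time, the measured TCP pose, the force and the opening at its end, in the units of the state.
- ctrl.read_state(): the state, without advancing time (a new reading comes with each control period).
- ctrl.snapshot(name): name is "side" or "top"; returns the picture (400x640x3 uint8, red, green, blue); there is no depth.
- ctrl.get_calibration(name): a dict with "fov_y" (degrees; the focal length in pixels is half the picture's height over the tangent of half this angle, whatever the lens; pixels are square), "cx", "cy" (the principal point, pixels), "k1" (the pictures are not rectified: a ray, as slopes to the right and down, at radius r is drawn at 1 + k1 r^2 times it, then the intrinsics apply), "xyz" and "attitude" of the camera in the world. Camera axes: x right, y down, z forward; pixel columns grow to the right and rows downward; lengths in m; the calibration is good to about 2 mm. A picture is of the moment at which its call begins. get_calibration takes no time and is no camera call.
- ctrl.hand_in(): hands the job in, once; it reports no verdict.
Trained networks look in the newest picture that a camera, given by its name, has taken for a name from the list of things; names that differ only in an ending like _2 or _b are one class to them, and where a whole thing is asked for, a point or a joint stands for the part that bears it (a point fixed in the world has none). Each returns a list of dicts, best first, with "confidence" (0 to 1); they miss things now and then, are a little off and sometimes report something else, mostly with a low value. They report only what shows in the picture. A call takes as long as a camera call.
- ctrl.outline_of(camera, name): "region" (400x640 bool, what is visible of it) and "extent" ([left, top, right, bottom] in pixels, round what is visible of it).
The state is a dict: "time": time; "joint_pos": joint angles; "joint_vel": joint speeds; "effort": joint torques, N m; "tcp_pos": TCP position; "orientation": TCP orientation; "contact_force": force on the tool from outside, world axes, zero at the start; "wrist_torque": the same for the moment, N m; "finger_gap": finger opening in m.
Only numpy, scipy, OpenCV 4.12 (cv2) and the standard library are available. Lean on these libraries where they do the work, as an engineer would, in place of code of your own. Each camera call takes 0.05 s, during which the arm holds its last target.

### The job

Clear the examination bench: lay the handset with the cracked screen flat, screen up, in the open wooden case, never gripping it harder than gently, then slide the case's dovetailed lid, narrow end first, in from the open end of the tapered way until it wedges tight. Shelve every cardboard carton upright in the stepped rack, lengthwise with its far end in under the board above: the flat ones on the bottom tier, the tall ones on the upper tier. Leave everything else on the bench where it is.

Things in the scene. Friction and masses are not known exactly. Their poses are not given: they have to be found in the camera images.
- case: fixed open-topped plywood case, 205 long (x -100 to 105), about 165 wide. Origin on the bench under its middle; +x points away from the robot, z up. Rim (side wall tops) 48 up, carrying two darker dovetail rails along its sides, 12 to 17 high, undercut 30 degrees. The wall across the far end, x 95 to 105, is 64 high; the lid stops short of it
- case_well (a point): middle of the case's inner floor, 8 above the bench, 40 below the rim; axes as the case. The handset lies here, its length along the case's x. The well runs 84 towards -x and 75 towards +x from this point, and is about 120 wide at its open (-x) end and 104 at the far end
- case_mouth (a point): middle of the open end of the tapered way, at rim height; axes as the case. From here the rails run 165 along +x, each closing in by 5 degrees; at the rim they are 145 apart here. On the robot's side of it (-x) is a landing ledge 40 long without rails, level with the rim (1 lower)
- case_home (a point): where the lid's origin is when the lid just touches both rails (75 along +x from the mouth; rails 132 apart here), at rim height; axes as the case. The lid wedges here, under a push of about 15 N along +x; more force drives it a few mm farther
- lid: loose flat plywood lid of the case, 10 thick, 140 long (x); underside 144 wide at its -x end, 120 at its +x (narrow, leading) end; sloping dovetail edges that fit under the rails; about 260 g. Origin at the centre of the underside. Held firmly it may catch one rail early: let go and push the ridge handle's -x face for the last centimetres, so that it centres itself
- lid_handle (a point): middle of the top of the lid's ridge handle, 42 above the lid's underside. The ridge is 44 long (lid's x), 14 wide (y) and stands 32 above the lid's top face, in the middle of the lid
- handset: loose black keypad handset with a cracked screen, 105 long (x) x 46 wide (y) x 14 thick, 90 g; origin at the centre of its underside, z out of the screen side. It is the only handset in the middle of the bench; the two rows along the far edge stay. Fragile: grip it gently, 40 N at most on each side (about 25 N is plenty)
- rack: fixed plywood rack of two tiers stepped back like stairs, open to the front (-x). Origin on the bench under its middle; +x points away from the robot. Boards 190 wide (y -95 to 95), 8 to 10 thick; side walls 10 thick stand outside the boards, only beneath a roof board. Back panel at x = 105
- rack_bottom (a point): on the bottom tier's board (10 above the bench, x -110 to 105 of the rack), where a flat carton's origin lies when 40 of its length is under the roof; middle of the width, axes as the rack. Roof 46 above this board (the middle board, front edge 15 farther along +x). Two cartons fit side by side, at y -44 and 44
- rack_upper (a point): on the upper tier's board (64 above the bench, x -30 to 105 of the rack), where a tall carton's origin lies when 42 of its length is under the roof; middle of the width, axes as the rack. Roof 80 above this board (the top board, front edge 13 farther along +x). Two cartons fit side by side, at y -44 and 44
- flat_a: one of up to four plain cardboard cartons with a pale paper strip along its length; this is a flat one, 110 long (its x axis) x 44 wide (y) x 32 high; origin at the centre of its underside; belongs on the bottom tier; about 100 g; may be absent
- flat_b: one of up to four plain cardboard cartons with a pale paper strip along its length; this is a flat one, 110 long (its x axis) x 44 wide (y) x 32 high; origin at the centre of its underside; belongs on the bottom tier; about 100 g; may be absent
- tall_a: one of up to four plain cardboard cartons with a pale paper strip along its length; this is a tall one, 110 long (its x axis) x 44 wide (y) x 62 high; origin at the centre of its underside; belongs on the upper tier; about 140 g; may be absent
- tall_b: one of up to four plain cardboard cartons with a pale paper strip along its length; this is a tall one, 110 long (its x axis) x 44 wide (y) x 62 high; origin at the centre of its underside; belongs on the upper tier; about 140 g; may be absent
- sim_pack: bystander: white card pack lying flat, 85 x 54 x 10; origin at the centre of its underside
- charger: bystander: black charger plug 50 x 36 x 30 with a brass prong; origin at the centre of its underside
- tape_roll: bystander: cardboard-coloured roll of tape, 68 across, 24 high; origin at the centre of its underside
- battery: bystander: grey battery block 54 x 36 x 8 lying flat; origin at the centre of its underside
- swab_jar: bystander: capped jar 52 across, 75 high; origin at the centre of its underside
- pen_cup: bystander: grey cup 72 across, 90 high; origin at the centre of its underside

How it is judged (in metres and radians):
On the way, in this order (a step that is already met when the one before it is completed fails the run):
1. the cracked handset lies flat, screen up, released in the well of the case (x of handset in the frame of case between -0.012 and 0.052 m and y of handset in the frame of case between -0.04 and 0.04 m and z of handset in the frame of case between 0.002 and 0.014 m and angle between handset's own z axis and vertical below 0.12 rad and contact force between the fingers and handset below 0.1 N and linear speed of handset below 0.02 m/s), for 0.2 s.
2. the lid is wedged home in the tapered way over the handset (x of lid in the frame of case between 0.012 and 0.027 m and y of lid in the frame of case between -0.005 and 0.005 m and z of lid in the frame of case between 0.043 and 0.052 m and angle between the x axis of lid and the x axis of case, either way round below 0.04 rad and angle between lid's own z axis and vertical below 0.06 rad and linear speed of lid below 0.01 m/s and x of handset in the frame of case between -0.012 and 0.052 m and y of handset in the frame of case between -0.04 and 0.04 m and z of handset in the frame of case between 0.002 and 0.014 m and angle between handset's own z axis and vertical below 0.12 rad), for 0.3 s.
At the end, for the whole second after the job is handed in: Handset flat, screen up, in the case; lid level between the rails, at most 3 mm short of touching both; flat cartons on the bottom board, tall ones on the middle board, upright, within 17 degrees of lengthwise, far end 20 mm or more under the board above; all at rest (all of step 2 and x of flat_a in the frame of rack between -0.065 and 0.055 m and y of flat_a in the frame of rack between -0.078 and 0.078 m and z of flat_a in the frame of rack between 0.004 and 0.016 m and angle between the x axis of each of flat_a, flat_b, tall_a, tall_b and the x axis of rack, either way round below 0.3 rad and angle between each of flat_a, flat_b, tall_a, tall_b's own z axis and vertical below 0.12 rad and linear speed of each of flat_a, flat_b, tall_a, tall_b below 0.02 m/s and x of flat_b in the frame of rack between -0.065 and 0.055 m and y of flat_b in the frame of rack between -0.078 and 0.078 m and z of flat_b in the frame of rack between 0.004 and 0.016 m and x of tall_a in the frame of rack between 0.02 and 0.055 m and y of tall_a in the frame of rack between -0.078 and 0.078 m and z of tall_a in the frame of rack between 0.058 and 0.07 m and x of tall_b in the frame of rack between 0.02 and 0.055 m and y of tall_b in the frame of rack between -0.078 and 0.078 m and z of tall_b in the frame of rack between 0.058 and 0.07 m).
It fails at once if the handset is gripped or pressed harder than 40 N a side (contact force between the fingers and handset above 80 N).
It fails at once if one of the other things on the bench is displaced by more than 50 mm (distance of any of sim_pack, charger, tape_roll, battery, swab_jar, pen_cup from where it was at the start of the episode above 0.05 m).
Of flat_a, flat_b, tall_a, tall_b only 3 to 4 are there at a start; the rules pass over those that are not, and their reading is None.
At some moment in a run one of flat_a, flat_b, tall_a, tall_b may be knocked a few centimetres aside while the robot is not near it.
Once in a run the grip may slacken for a moment while it holds something.
It also fails if it takes over 210 s, if anything falls off the work surface, if the arm or the gripper's body presses on something with over 40 N, if the wrist force passes 120 N, or if a joint passes its speed limit or range.

## Working session

There is one attempt and no reset: what is moved stays moved. The work goes in short steps, Python scripts to look and compute and a shell command to move; the robot and the scene stay as the last step left them, time stands still between calls to the robot, and variables do not carry over. Pictures are saved under pics/ and viewed, and the job is handed in when it is done.

```bash
ls; mkdir -p pics
python3 - <<'E'
from rig import ctrl
import cv2
s=ctrl.read_state()
for k,v in s.items(): print(k,v)
for n in("side","top"):
    print(ctrl.get_calibration(n))
    cv2.imwrite(f"pics/{n}0.png",ctrl.snapshot(n)[:,:,::-1])
E
```

```text
pics
time 0.0
joint_pos [73.0114512  40.51384779 -1.5825664  85.0851955   1.26153989 54.48342753
 -4.3269338 ]
joint_vel [-0.02268407 -0.08145583  0.05018491 -0.04721044 -0.05790511 -0.07220488
 -0.01211682]
effort [-2.34068930e-04 -8.83225179e+01  1.23442076e+00 -2.36172438e+01
  1.68176077e-02  6.52337985e-03 -3.41759073e-05]
tcp_pos [ 0.14485858 -0.55616601  0.23082495]
orientation [[ 9.67713511e-01  2.52052473e-01 -3.34645205e-04]
 [ 2.52052690e-01 -9.67712903e-01  1.08596229e-03]
 [-5.01210017e-05 -1.13524861e-03 -9.99999354e-01]]
contact_force [-0.16021233  0.28439847 -0.5683212 ]
wrist_torque [-0.03018934  0.00929309  0.04181949]
finger_gap 0.0855300199797368
{'fov_y': 57.28772782984467, 'cx': 324.72254580821937, 'cy': 201.84067731626712, 'k1': 0.019999490795512137, 'xyz': array([ 0.50150648, -0.67704054,  0.78460111]), 'attitude': array([[ 0.99548192, -0.05957569,  0.07393574],
       [-0.09423246, -0.71550576,  0.69222232],
       [ 0.01166183, -0.69606195, -0.71788701]])}
{'fov_y': 46.866292694684226, 'cx': 327.9846012256344, 'cy': 200.88217498322865, 'k1': -0.0960922448162627, 'xyz': array([0.44807252, 0.02089238, 1.11936991]), 'attitude': array([[ 3.09537513e-04, -9.93009168e-01,  1.18036840e-01],
       [-9.99828366e-01, -2.49385053e-03, -1.83580995e-02],
       [ 1.85241273e-02, -1.18010899e-01, -9.92839506e-01]])}
```

View pics/side0.png

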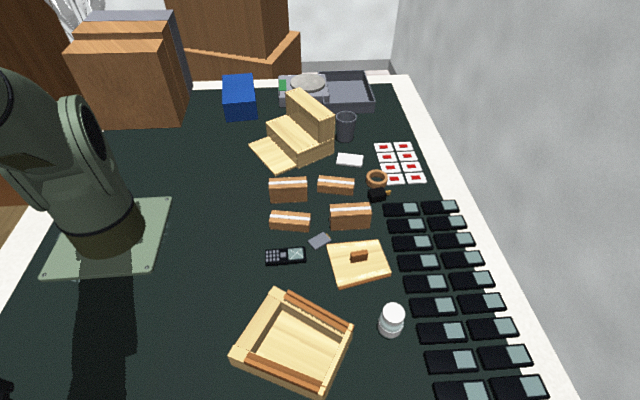

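View pics/top0.png

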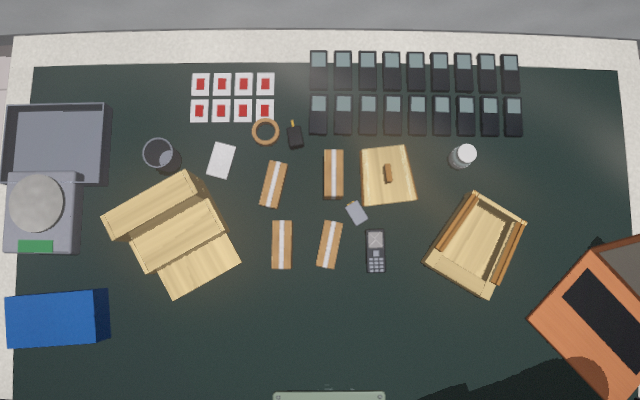

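```bash
cat > h.py <<'E'
from rig import ctrl
import numpy as np, cv2
from scipy.optimize import minimize
from scipy.spatial.transform import Rotation as R
def proj(cam,P):
    c=ctrl.get_calibration(cam); P=np.atleast_2d(P)
    f=200/np.tan(np.radians(c['fov_y'])/2)
    K=np.array([[f,0,c['cx']],[0,f,c['cy']],[0,0,1]])
    A=c['attitude'].T; t=-A@c['xyz']
    return cv2.projectPoints(P.astype(float),cv2.Rodrigues(A)[0],t,K,np.array([c['k1'],0,0,0.]))[0][:,0]
def unproj(cam,uv,z):
    c=ctrl.get_calibration(cam); f=200/np.tan(np.radians(c['fov_y'])/2)
    K=np.array([[f,0,c['cx']],[0,f,c['cy']],[0,0,1]])
    q=cv2.undistortPoints(np.array(uv,float).reshape(-1,1,2),K,np.array([c['k1'],0,0,0.]))[:,0]
    d=np.c_[q,np.ones(len(q))]@c['attitude'].T
    return (c['xyz']+d*((z-c['xyz'][2])/d[:,2:]))[:,:2]
def box(x0,x1,y0,y1,z0,z1): return np.array([[x,y,z] for x in(x0,x1) for y in(y0,y1) for z in(z0,z1)])/1000.
def trap(x0,x1,w0,w1,z0,z1,dw): # widths at z0, dw reduction at top
    return np.array([[x,s*(w-(dw if z==z1 else 0))/2,z] for x,w in((x0,w0),(x1,w1)) for s in(-1,1) for z in(z0,z1)])/1000.
M={
'flat_a':[box(-55,55,-22,22,0,32)],'tall_a':[box(-55,55,-22,22,0,62)],
'handset':[box(-52.5,52.5,-23,23,0,14)],
'lid':[trap(-70,70,144,120,0,10,11.5),box(-22,22,-7,7,0,42)],
'case':[box(-100,105,-82.5,82.5,0,48),box(95,105,-82.5,82.5,0,64)],
'rack':[box(-110,105,-95,95,0,10),box(-30,105,-105,105,0,64),box(55,105,-105,105,0,152)],
'sim_pack':[box(-42.5,42.5,-27,27,0,10)],'battery':[box(-27,27,-18,18,0,8)],'charger':[box(-25,25,-18,18,0,30)],
}
def W(p,V,z0=0): 
    c,s=np.cos(p[2]),np.sin(p[2]); return V@np.array([[c,-s,0],[s,c,0],[0,0,1]]).T+[p[0],p[1],z0]
def mask(cam,name,p,z0=0,S=4):
    m=np.zeros((400*S,640*S),np.uint8)
    for V in M[name]:
        q=proj(cam,W(p,V,z0))
        cv2.fillConvexPoly(m,np.round((cv2.convexHull(q.astype(np.float32))[:,0]+.5)*S-.5).astype(np.int32),1)
    return m
def fit(name,regs,p0,z0=0,S=4):
    """regs: {cam:bool region}"""
    big={k:cv2.resize(r.astype(np.uint8),None,fx=S,fy=S,interpolation=cv2.INTER_NEAREST) for k,r in regs.items()}
    def cost(p):
        e=0
        for k,r in big.items():
            m=mask(k,name,p,z0,S); e+=np.count_nonzero(m!=r)/np.count_nonzero(r)
        return e/len(big)
    best=None
    sx=np.array([[0,0,0],[.01,0,.08],[0,.01,-.08],[-.007,-.007,.05]])
    for k in range(2):
        P=p0 if best is None else best.x
        r=minimize(cost,P,method='Nelder-Mead',options=dict(initial_simplex=P+sx/(1+2*k),xatol=1e-4,fatol=1e-5,maxiter=150))
        if best is None or r.fun<best.fun: best=r
    return best.x,best.fun
def init(reg,h):
    ys,xs=np.nonzero(reg); P=unproj('top',np.c_[xs,ys],h)
    (c,wh,a)=cv2.minAreaRect((P*1000).astype(np.float32))
    a=np.radians(a)+(0 if wh[0]>wh[1] else np.pi/2)
    return np.array([c[0]/1000,c[1]/1000,a])
E
python3 - <<'E'
from h import *
imgs={k:ctrl.snapshot(k) for k in('top','side')}
H=dict(handset=.014,flat_a=.032,tall_a=.062,lid=.01,case=.048,rack=.03,sim_pack=.01,battery=.008,charger=.03)
for n in ['handset','flat_a','tall_a','lid','case','rack','tape_roll','swab_jar','pen_cup','sim_pack','battery','charger']:
  D={k:ctrl.outline_of(k,n) for k in imgs}
  for k in D:
    D[k]=[d for d in D[k] if d['confidence']>.3]
    print(n,k,[(round(d['confidence'],2),np.round(d['extent']).astype(int).tolist(),int(d['region'].sum())) for d in D[k]])
  np.savez('det_'+n,**{f"{k}_{i}":d['region'] for k in D for i,d in enumerate(D[k])})
print(ctrl.read_state()['time'])
E
```

```text
handset top [(0.64, [366, 230, 386, 275], 849), (0.36, [204, 144, 235, 177], 818)]
handset side [(0.74, [266, 246, 302, 266], 669)]
flat_a top [(0.75, [259, 159, 288, 206], 917), (0.71, [318, 220, 342, 268], 889)]
flat_a side [(0.84, [317, 175, 355, 198], 630), (0.77, [268, 214, 311, 230], 803)]
tall_a top [(0.88, [270, 221, 294, 271], 1022), (0.58, [322, 147, 345, 199], 928)]
tall_a side [(0.66, [327, 202, 372, 232], 1107), (0.58, [268, 174, 304, 202], 925)]
lid top [(0.73, [359, 146, 418, 206], 2909)]
lid side [(0.71, [246, 85, 337, 178], 4477), (0.67, [326, 241, 391, 289], 2295)]
case top [(0.66, [422, 192, 524, 299], 6487), (0.53, [288, 125, 304, 150], 294)]
case side [(0.76, [226, 285, 354, 397], 8764)]
rack top [(0.71, [100, 174, 241, 302], 10373), (0.67, [449, 142, 475, 168], 552)]
rack side [(0.9, [248, 87, 334, 176], 4450)]
tape_roll top [(0.86, [253, 120, 282, 149], 322), (0.69, [365, 229, 387, 273], 863)]
tape_roll side []
swab_jar top [(0.71, [451, 144, 475, 168], 477)]
swab_jar side [(0.93, [378, 302, 406, 339], 737)]
pen_cup top [(0.87, [146, 134, 182, 173], 985)]
pen_cup side [(0.75, [339, 111, 353, 142], 530)]
sim_pack top [(0.66, [208, 142, 235, 180], 783), (0.53, [102, 173, 241, 302], 10353)]
sim_pack side [(0.7, [338, 155, 364, 166], 297)]
battery top [(0.87, [346, 202, 366, 225], 341)]
battery side [(0.71, [308, 233, 330, 248], 238), (0.69, [366, 189, 390, 204], 267), (0.62, [267, 246, 309, 266], 697)]
charger top [(0.65, [286, 123, 302, 149], 334)]
charger side [(0.6, [367, 189, 393, 198], 234)]
1.4
```

```bash
cat > p1.py <<'E'
from h import *
H=dict(handset=.014,flat_a=.032,tall_a=.062,lid=.01,case=.048,rack=.03,sim_pack=.01,battery=.008,charger=.03)
pairs=[('handset',0,0),('flat_a',0,0),('flat_a',1,1),('tall_a',0,1),('tall_a',1,0),('lid',0,1),('case',0,0),('rack',0,0),('sim_pack',0,0),('battery',0,0)]
ov={k:ctrl.snapshot(k)[:,:,::-1].copy() for k in('top','side')}
ov={k:cv2.resize(v,None,fx=2,fy=2,interpolation=cv2.INTER_CUBIC) for k,v in ov.items()}
out={}
for n,i,j in pairs:
    d=np.load(f'det_{n}.npz'); rt,rs=d[f'top_{i}'],d[f'side_{j}']
    p0=init(rt,H[n])
    cands=[]
    for da in ([0] if n not in('case','rack','lid') else [0,np.pi/2,np.pi,-np.pi/2]):
        p=p0+[0,0,da]
        cands.append(fit(n,{'top':rt,'side':rs},p)+(da,))
    cands.sort(key=lambda c:c[1])
    p=cands[0][0]; pt=fit(n,{'top':rt},p); ps=fit(n,{'side':rs},p)
    print(n,i,'both',np.round(p[:2]*1000,1),round(np.degrees(p[2]),1),[ (round(c[1],3),round(np.degrees(c[0][2]))) for c in cands],'| top',np.round(pt[0][:2]*1000,1),round(np.degrees(pt[0][2]),1),round(pt[1],3),'| side',np.round(ps[0][:2]*1000,1),round(np.degrees(ps[0][2]),1),round(ps[1],3))
    out[f'{n}{i}']=p
    for k in ov:
        m=cv2.resize(mask(k,n,p,S=2),(1280,800))
        cs,_=cv2.findContours(m,cv2.RETR_EXTERNAL,cv2.CHAIN_APPROX_NONE); cv2.drawContours(ov[k],cs,-1,(0,0,255),1)
np.savez('poses',**out)
cv2.imwrite('pics/ot.png',ov['top'][220:620,180:980]); cv2.imwrite('pics/os.png',ov['side'][140:740,400:1000])
E
python3 p1.py
```

```text
handset 0 both [ 460.4 -111.7] 2.4 [(np.float64(0.095), 2)] | top [ 460.5 -111.9] 2.2 0.045 | side [ 461.  -109.1] 1.6 0.118
flat_a 0 both [619.4 132.4] 167.9 [(np.float64(0.06), 168)] | top [619.3 131.3] 168.9 0.049 | side [619.2 133.6] 167.7 0.045
flat_a 1 both [476.3  -0.5] 168.7 [(np.float64(0.05), 169)] | top [476.2  -0.7] 169.0 0.057 | side [4.767e+02 3.000e-01] 168.1 0.039
tall_a 0 both [474.9 107.8] -0.7 [(np.float64(0.069), -1)] | top [474.7 107.4] -0.4 0.039 | side [476.  110.8] -1.5 0.073
tall_a 1 both [642.1 -10.5] 1.3 [(np.float64(0.051), 1)] | top [642.2 -10.3] 1.3 0.067 | side [642. -10.] 0.8 0.032Traceback (most recent call last):
  File "p1.py", line 13, in <module>
    cands.append(fit(n,{'top':rt,'side':rs},p)+(da,))
                 ~~~^^^^^^^^^^^^^^^^^^^^^^^^^^
  File "h.py", line 48, in fit
    r=minimize(cost,P,method='Nelder-Mead',options=dict(initial_simplex=P+sx/(1+2*k),xatol=1e-4,fatol=1e-5,maxiter=150))
    res = _minimize_neldermead(fun, x0, args, callback, bounds=bounds,
                               **options)
    fxcc = func(xcc)
    fx = function(np.copy(x), *(wrapper_args + args))
  File "h.py", line 42, in cost
    m=mask(k,name,p,z0,S); e+=np.count_nonzero(m!=r)/np.count_nonzero(r)
  File "h.py", line 33, in mask
    q=proj(cam,W(p,V,z0))
  File "h.py", line 6, in proj
    c=ctrl.get_calibration(cam); P=np.atleast_2d(P)
ValueError: time passes only in moves, steps and waits
```

```bash
python3 - <<'E'
s=open('h.py').read()
s=s.replace("def proj(","from functools import lru_cache\n@lru_cache(None)\ndef cal(cam): return ctrl.get_calibration(cam)\ndef proj(",1).replace("c=ctrl.get_calibration(cam); ","c=cal(cam); ")
open('h.py','w').write(s)
E
python3 p1.py
```

```text
handset 0 both [ 460.4 -111.7] 2.4 [(np.float64(0.095), 2)] | top [ 460.5 -111.9] 2.2 0.045 | side [ 461.  -109.1] 1.6 0.118
flat_a 0 both [619.4 132.4] 167.9 [(np.float64(0.06), 168)] | top [619.3 131.3] 168.9 0.049 | side [619.2 133.6] 167.7 0.045
flat_a 1 both [476.3  -0.5] 168.7 [(np.float64(0.05), 169)] | top [476.2  -0.7] 169.0 0.057 | side [4.767e+02 3.000e-01] 168.1 0.039
tall_a 0 both [474.9 107.8] -0.7 [(np.float64(0.069), -1)] | top [474.7 107.4] -0.4 0.039 | side [476.  110.8] -1.5 0.073
tall_a 1 both [642.1 -10.5] 1.3 [(np.float64(0.051), 1)] | top [642.2 -10.3] 1.3 0.067 | side [642. -10.] 0.8 0.032
lid 0 both [ 646.8 -140.9] 6.8 [(np.float64(0.058), 7), (np.float64(0.118), 185), (np.float64(0.16), -88), (np.float64(0.175), 95)] | top [ 647.1 -141.7] 7.4 0.046 | side [ 646.4 -138.3] 5.9 0.051
case 0 both [ 472.7 -348.9] 328.8 [(np.float64(0.064), 329), (np.float64(0.078), 149), (np.float64(0.331), 230), (np.float64(0.336), 51)] | top [ 471.7 -350.9] 329.2 0.055 | side [ 474.6 -346.4] 328.6 0.055
rack 0 both [486.5 347.8] 30.2 [(np.float64(0.046), 30), (np.float64(0.26), 298), (np.float64(0.27), -56), (np.float64(0.352), 142)] | top [487.  347.6] 30.1 0.049 | side [486.5 347.8] 30.2 0.042
sim_pack 0 both [680.8 265.5] 167.6 [(np.float64(0.099), 168)] | top [679.1 265.7] 167.4 0.068 | side [681.1 265.6] 167.7 0.12
battery 0 both [552.9 -66. ] 32.6 [(np.float64(0.107), 33)] | top [553.6 -66.5] 33.5 0.076 | side [551.4 -65.6] 32.1 0.119
```

```bash
ls -la pics
```

```text
total 1740
drwxr-xr-x 2 agent agent   4096 Dec  6 23:20 .
drwxr-xr-x 3 agent agent   4096 Dec  6 23:20 ..
-rw-r--r-- 1 agent agent 550969 Dec  6 23:20 os.png
-rw-r--r-- 1 agent agent 399812 Dec  6 23:20 ot.png
-rw-r--r-- 1 agent agent 457228 Dec  6 23:17 side0.png
-rw-r--r-- 1 agent agent 359480 Dec  6 23:17 top0.png
```

View pics/ot.png

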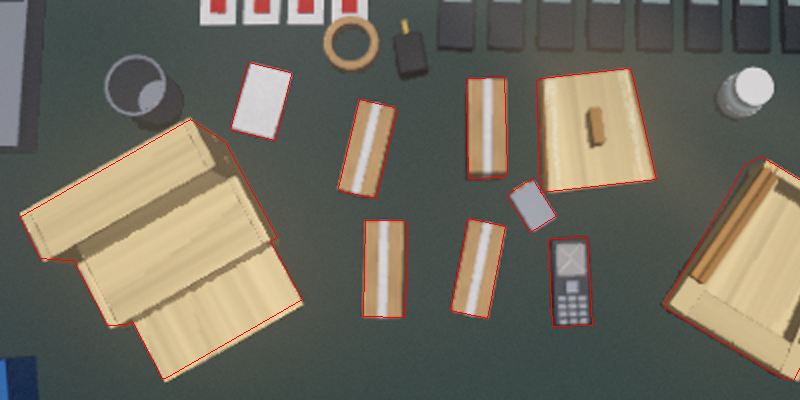

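View pics/os.png

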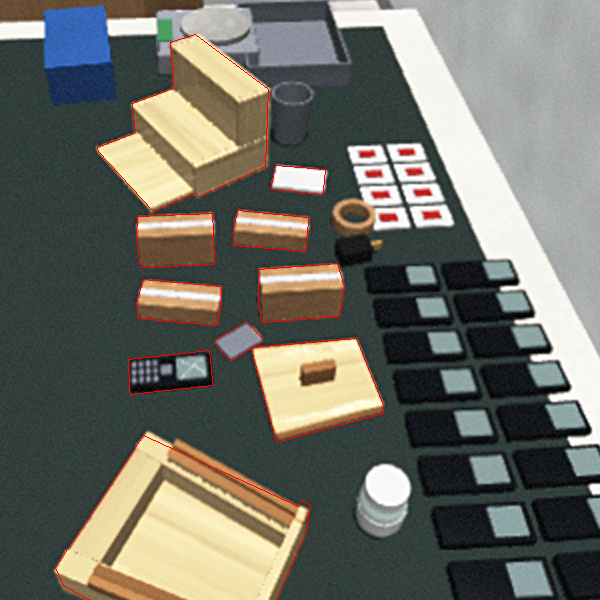

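```bash
cat > plan.py <<'E'
import sys
from h import *
def plan(x,y,z,a):
    """mm, deg: turn first, then shift in turned, upright frame"""
    s=ctrl.read_state(); O=np.array(s['orientation']); p=np.array(s['tcp_pos'])*1000
    a=np.radians(a); T=np.array([[np.cos(a),np.sin(a),0],[np.sin(a),-np.cos(a),0],[0,0,-1]])
    rv=np.degrees(R.from_matrix(O.T@T).as_rotvec()); d=T.T@(np.array([x,y,z])-p)
    print('t',round(s['time'],2),'tcp',np.round(p,1),'yaw',round(np.degrees(np.arctan2(O[1,0],O[0,0])),2),'gap',round(s['finger_gap']*1000,1),'F',np.round(s['contact_force'],1))
    print(' turn units',np.round(rv/5,2),' shift units',np.round(d/30,2),' mm',np.round(d,1))
if __name__=='__main__': plan(*map(float,sys.argv[1:]))
E
python3 plan.py 460.5 -111.5 160 2.4
```

```text
t 1.6 tcp [ 145.  -556.4  231.3] yaw 14.6 gap 85.6 F [-0.9 -0.3 -0.1]
 turn units [-0.    0.    2.44]  shift units [ 11.13 -14.38   2.38]  mm [ 333.9 -431.3   71.3]
```

```bash
python3 -m pendant '[[[0,0,0,0,0,0.81,0.2],[0,0,0,0,0,0.81,0.2],[0,0,0,0,0,0.81,0.2],[0.74,-0.96,0.1,0,0,0,0.2],[0.74,-0.96,0.1,0,0,0,0.2],[0.74,-0.96,0.1,0,0,0,0.2],[0.74,-0.96,0.1,0,0,0,0.2],[0.74,-0.96,0.1,0,0,0,0.2]]]' 25; python3 -m pendant '[[[0.74,-0.96,0.1,0,0,0,0.2],[0.74,-0.96,0.1,0,0,0,0.2],[0.74,-0.96,0.1,0,0,0,0.2],[0.74,-0.96,0.1,0,0,0,0.2],[0.74,-0.96,0.1,0,0,0,0.2],[0.74,-0.96,0.1,0,0,0,0.2],[0,0,0,0,0,0,0.2]]]'; python3 plan.py 460.5 -111.5 100 2.4
```

```text
time: 2.27
tcp_pos: [0.2491, -0.4086, 0.215]
orientation: [[1.0, 0.02, -0.002], [0.02, -1.0, -0.004], [-0.002, 0.004, -1.0]]
contact_force: [0.7, -0.4, -0.7]
finger_gap: 0.0513
time: 2.85
tcp_pos: [0.3871, -0.2184, 0.1957]
orientation: [[1.0, 0.027, 0.002], [0.027, -1.0, -0.003], [0.002, 0.003, -1.0]]
contact_force: [0.8, -0.6, 0.2]
finger_gap: 0.0511
t 2.85 tcp [ 387.1 -218.4  195.7] yaw 1.56 gap 51.1 F [ 0.8 -0.6  0.2]
 turn units [ 0.04 -0.02 -0.17]  shift units [ 2.59 -3.46  3.19]  mm [  77.8 -103.7   95.7]
```

```bash
python3 -m pendant '[[[0.65,-0.87,0.8,0,0,-0.1,0.6],[0.65,-0.87,0.8,0,0,0,0.6],[0.65,-0.87,0.8,0,0,0,0.6],[0.65,-0.87,0.8,0,0,0,0.6],[0,0,0,0,0,0,0.6]]]'; python3 plan.py 460.5 -111.5 40 2.4
```

```text
time: 3.27
tcp_pos: [0.4645, -0.1104, 0.0993]
orientation: [[0.999, 0.038, 0.008], [0.038, -0.999, -0.006], [0.008, 0.006, -1.0]]
contact_force: [-0.3, 0.9, -0.7]
finger_gap: 0.0685
t 3.27 tcp [ 464.5 -110.4   99.3] yaw 2.17 gap 68.5 F [-0.3  0.9 -0.7]
 turn units [ 0.07 -0.09 -0.05]  shift units [-0.13  0.03  1.98]  mm [-4.   0.9 59.3]
```

```bash
python3 -m pendant '[[[-0.13,0.03,0,0.07,-0.09,-0.05,0.6],[0,0,0.9,0,0,0,0.6],[0,0,0.9,0,0,0,0.6],[0,0,0.2,0,0,0,0.6],[0,0,0,0,0,0,0.6]]]'; python3 plan.py 460.5 -111.5 3 2.4
```

```text
time: 3.68
tcp_pos: [0.4604, -0.1122, 0.0381]
orientation: [[0.999, 0.045, -0.001], [0.045, -0.999, 0.001], [-0.001, -0.001, -1.0]]
contact_force: [-0.8, 0.2, 0.7]
finger_gap: 0.0681
t 3.68 tcp [ 460.4 -112.2   38.1] yaw 2.6 gap 68.1 F [-0.8  0.2  0.7]
 turn units [-0.01  0.01  0.04]  shift units [ 0.   -0.02  1.17]  mm [ 0.1 -0.7 35.1]
```

```bash
python3 -m pendant '[[[0,0,0.6,0,0,0,0.6],[0,0,0.5,0,0,0,0.6],[0,0,0.06,0,0,0,0.6],[0,0,0,0,0,0,0.6]]]'; python3 -m pendant '[[[0,0,0,0,0,0,0.2],[0,0,0,0,0,0,0],[0,0,0,0,0,0,-0.2],[0,0,0,0,0,0,-0.4],[0,0,0,0,0,0,-0.4],[0,0,0,0,0,0,-0.4]]]' 25; python3 plan.py 460.5 -111.5 3 2.4
```

```text
time: 4.02
tcp_pos: [0.4611, -0.1149, 0.0071]
orientation: [[0.999, 0.043, 0.002], [0.043, -0.999, 0.0], [0.002, -0.0, -1.0]]
contact_force: [-0.3, 0.5, -0.0]
finger_gap: 0.0683
time: 4.52
tcp_pos: [0.4625, -0.1158, 0.0119]
orientation: [[0.999, 0.042, 0.007], [0.042, -0.999, -0.001], [0.007, 0.001, -1.0]]
contact_force: [0.1, -0.6, -0.8]
finger_gap: 0.0446
t 4.52 tcp [ 462.5 -115.8   11.9] yaw 2.42 gap 44.6 F [ 0.1 -0.6 -0.8]
 turn units [ 0.01 -0.08  0.  ]  shift units [-0.06 -0.15  0.3 ]  mm [-1.8 -4.4  8.9]
```

```bash
python3 -m pendant '[[[0,0,0,0,0,0,-0.4],[0,0,0,0,0,0,-0.4]]]' 25
python3 - <<'E'
from h import *
for k in('side','top'):
    im=ctrl.snapshot(k)[:,:,::-1]
    u=proj(k,[[.46,-.11,.02]])[0].astype(int); c=im[u[1]-50:u[1]+50,u[0]-60:u[0]+60]
    cv2.imwrite(f'pics/g1{k}.png',cv2.resize(c,None,fx=5,fy=5,interpolation=cv2.INTER_CUBIC))
E
python3 plan.py 460.5 -111.5 3 2.4
```

```text
time: 4.68
tcp_pos: [0.4626, -0.1158, 0.0121]
orientation: [[0.999, 0.042, 0.007], [0.042, -0.999, -0.001], [0.007, 0.001, -1.0]]
contact_force: [0.2, -0.5, -0.8]
finger_gap: 0.0448
t 4.78 tcp [ 462.6 -115.8   12. ] yaw 2.42 gap 44.8 F [-0.8  0.9 -1.2]
 turn units [ 0.01 -0.08  0.  ]  shift units [-0.06 -0.15  0.3 ]  mm [-1.9 -4.4  9. ]
```

View pics/g1side.png

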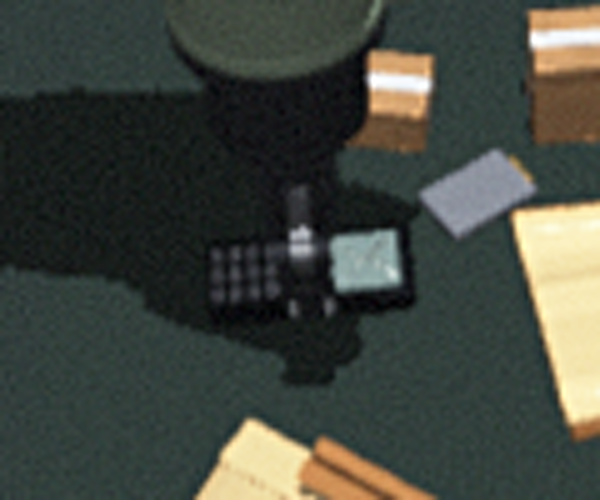

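```bash
python3 -m pendant '[[[0,0,-0.4,0,0,0,-0.4],[0,0,-0.8,0,0,0,-0.4],[0,0,-0.8,0,0,0,-0.4],[0,0,-0.8,0,0,0,-0.4],[0,0,-0.8,0,0,0,-0.4]]]'
python3 - <<'E'
from h import *
for k in('side',):
    im=ctrl.snapshot(k)[:,:,::-1]
    u=proj(k,[[.46,-.11,.1]])[0].astype(int); c=im[u[1]-50:u[1]+50,u[0]-60:u[0]+60]
    cv2.imwrite(f'pics/g2{k}.png',cv2.resize(c,None,fx=5,fy=5,interpolation=cv2.INTER_CUBIC))
E
python3 plan.py 489.8 -359.3 120 -31.2
```

```text
time: 5.2
tcp_pos: [0.4594, -0.1152, 0.1197]
orientation: [[0.999, 0.042, -0.002], [0.042, -0.999, 0.001], [-0.002, -0.001, -1.0]]
contact_force: [-0.1, -0.0, 0.4]
finger_gap: 0.0444
t 5.25 tcp [ 460.6 -115.6  123.5] yaw 2.39 gap 44.2 F [ 2.3 -1.8  6.3]
 turn units [-0.01 -0.03  6.72]  shift units [5.04 6.44 0.12]  mm [151.2 193.3   3.5]
```

View pics/g2side.png

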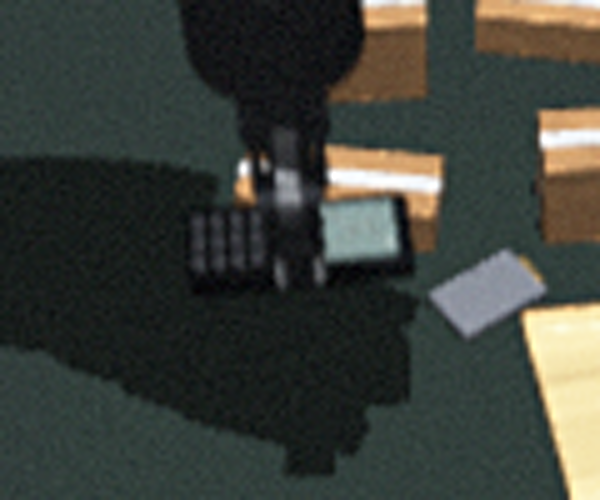

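```bash
python3 -m pendant '[[[0,0,0,0,0,0.84,-0.4],[0,0,0,0,0,0.84,-0.4],[0,0,0,0,0,0.84,-0.4],[0,0,0,0,0,0.84,-0.4],[0,0,0,0,0,0.84,-0.4],[0,0,0,0,0,0.84,-0.4],[0,0,0,0,0,0.84,-0.4],[0,0,0,0,0,0.84,-0.4]]]'; python3 -m pendant '[[[0.3,0.4,0,0,0,0,-0.4],[0.6,0.8,0,0,0,0,-0.4],[0.6,0.8,0,0,0,0,-0.4],[0.6,0.8,0,0,0,0,-0.4],[0.6,0.8,0,0,0,0,-0.4],[0.6,0.8,0,0,0,0,-0.4],[0.6,0.8,0,0,0,0,-0.4],[0.4,0.5,0,0,0,0,-0.4]]]'; python3 plan.py 489.8 -359.3 60 -31.2
```

```text
time: 5.92
tcp_pos: [0.4614, -0.1157, 0.1253]
orientation: [[0.843, -0.538, 0.007], [-0.538, -0.843, -0.0], [0.006, -0.004, -1.0]]
contact_force: [-0.7, -0.4, -1.2]
finger_gap: 0.0445
time: 6.58
tcp_pos: [0.4774, -0.3331, 0.1227]
orientation: [[0.844, -0.536, 0.003], [-0.536, -0.844, 0.003], [0.001, -0.004, -1.0]]
contact_force: [0.2, -1.4, -1.1]
finger_gap: 0.0447
t 6.58 tcp [ 477.4 -333.1  122.7] yaw -32.42 gap 44.7 F [ 0.2 -1.4 -1.1]
 turn units [-0.05 -0.01 -0.24]  shift units [0.81 0.53 2.09]  mm [24.2 16.  62.7]
```

```bash
python3 -m pendant '[[[0.4,0.27,0,-0.05,0,-0.12,-0.4],[0.4,0.27,0,0,0,-0.12,-0.4],[0,0,0,0,0,0,-0.4],[0,0,0.7,0,0,0,-0.4],[0,0,0.7,0,0,0,-0.4],[0,0,0.7,0,0,0,-0.4],[0,0,0.3,0,0,0,-0.4]]]'; python3 plan.py 489.8 -359.3 20 -31.2;  python3 - <<'E'
from h import *
for k in('side','top'):
    im=ctrl.snapshot(k)[:,:,::-1]
    u=proj(k,[[.48,-.35,.04]])[0].astype(int); c=im[max(0,u[1]-70):u[1]+70,u[0]-80:u[0]+80]
    cv2.imwrite(f'pics/g3{k}.png',cv2.resize(c,None,fx=4,fy=4,interpolation=cv2.INTER_CUBIC))
E
```

```text
time: 7.17
tcp_pos: [0.4877, -0.3664, 0.0477]
orientation: [[0.852, -0.523, 0.001], [-0.523, -0.852, -0.004], [0.003, 0.003, -1.0]]
contact_force: [-0.5, 0.7, -1.6]
finger_gap: 0.0446
t 7.17 tcp [ 487.7 -366.4   47.7] yaw -31.53 gap 44.6 F [-0.5  0.7 -1.6]
 turn units [ 0.03 -0.04 -0.07]  shift units [-0.06 -0.24  0.92]  mm [-1.8 -7.2 27.7]
```

View pics/g3side.png

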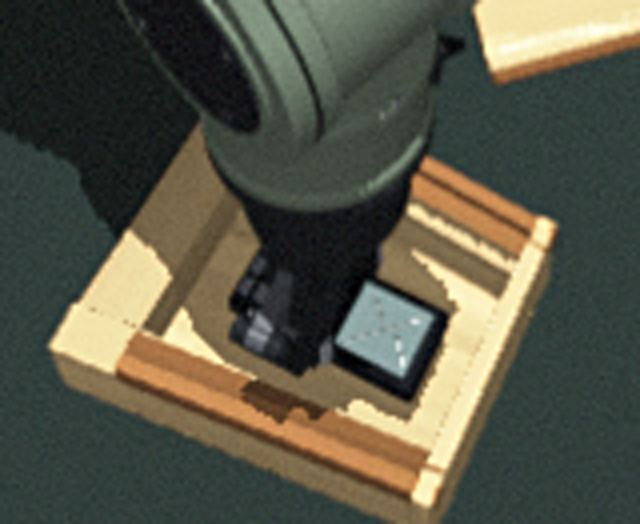

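View pics/g3top.png

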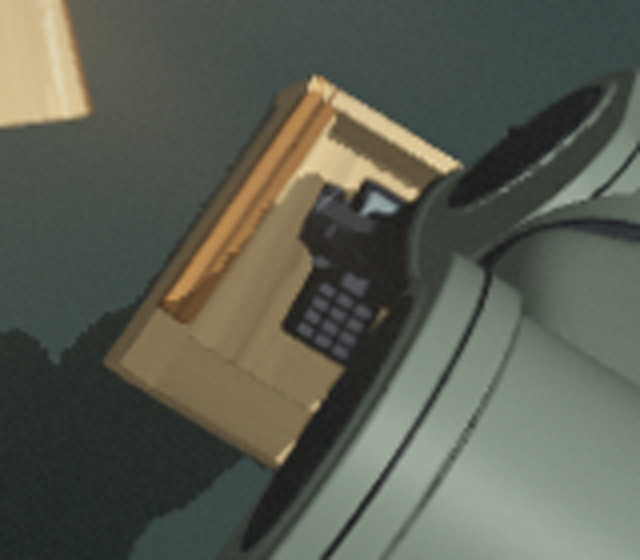

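```bash
python3 -m pendant '[[[-0.06,-0.24,0,0,0,-0.07,-0.4],[0,0,0,0,0,0,-0.4],[0,0,0.4,0,0,0,-0.4],[0,0,0.3,0,0,0,-0.4],[0,0,0.1,0,0,0,-0.4],[0,0,0,0,0,0,-0.4]]]'; python3 plan.py 489.8 -359.3 20 -31.2
```

```text
time: 7.77
tcp_pos: [0.4923, -0.359, 0.0269]
orientation: [[0.856, -0.516, 0.006], [-0.516, -0.856, -0.007], [0.008, 0.003, -1.0]]
contact_force: [-0.7, 0.3, -1.0]
finger_gap: 0.0443
t 7.77 tcp [ 492.3 -359.    26.9] yaw -31.07 gap 44.3 F [-0.7  0.3 -1. ]
 turn units [ 0.03 -0.1   0.02]  shift units [-0.06  0.05  0.23]  mm [-1.9  1.5  6.9]
```

```bash
python3 -m pendant '[[[0,0,0.14,0.03,-0.1,0,-0.4],[0,0,0.1,0,0,0,-0.4]]]'; python3 plan.py 489.8 -359.3 18 -31.2;python3 -m pendant '[[[0,0,0.08,0,0,0,-0.4],[0,0,0.03,0,0,0,-0.4]]]'; python3 plan.py 489.8 -359.3 18 -31.2
```

```text
time: 7.93
tcp_pos: [0.4923, -0.3593, 0.0196]
orientation: [[0.856, -0.516, -0.001], [-0.516, -0.856, 0.0], [-0.001, 0.0, -1.0]]
contact_force: [-0.3, -0.1, -1.0]
finger_gap: 0.0446
t 7.93 tcp [ 492.3 -359.3   19.6] yaw -31.08 gap 44.6 F [-0.3 -0.1 -1. ]
 turn units [0.   0.01 0.02]  shift units [-0.07  0.04  0.05]  mm [-2.2  1.3  1.6]
time: 8.1
tcp_pos: [0.4927, -0.3596, 0.0169]
orientation: [[0.856, -0.517, 0.0], [-0.517, -0.856, 0.0], [0.0, -0.0, -1.0]]
contact_force: [-6.6, 7.7, 31.3]
finger_gap: 0.0443
t 8.1 tcp [ 492.7 -359.6   16.9] yaw -31.1 gap 44.3 F [-6.6  7.7 31.3]
 turn units [-0.   -0.    0.02]  shift units [-0.09  0.04 -0.04]  mm [-2.6  1.2 -1.1]
```

```bash
python3 -m pendant '[[[0,0,-0.06,0,0,0,-0.2],[0,0,-0.02,0,0,0,0.2],[0,0,-0.1,0,0,0,0.4],[0,0,-0.1,0,0,0,0.4],[0,0,0,0,0,0,0.4]]]'; python3 -m pendant '[[[0,0,-0.4,0,0,0,0.4],[0,0,-0.8,0,0,0,0.4],[0,0,-0.8,0,0,0,0.4],[0,0,-0.8,0,0,0,0.4],[0,0,-0.8,0,0,0,0.4]]]'
python3 - <<'E'
from h import *
for k in('side','top'):
    im=ctrl.snapshot(k)[:,:,::-1]
    u=proj(k,[[.48,-.35,.04]])[0].astype(int); c=im[max(0,u[1]-70):u[1]+70,u[0]-80:u[0]+80]
    cv2.imwrite(f'pics/g4{k}.png',cv2.resize(c,None,fx=4,fy=4,interpolation=cv2.INTER_CUBIC))
E
python3 plan.py 646.8 -140.9 130 6.8
```

```text
time: 8.52
tcp_pos: [0.4928, -0.3601, 0.0261]
orientation: [[0.856, -0.517, 0.001], [-0.517, -0.856, -0.0], [0.001, -0.0, -1.0]]
contact_force: [-0.0, -0.3, 0.6]
finger_gap: 0.0601
time: 8.93
tcp_pos: [0.4907, -0.3589, 0.1368]
orientation: [[0.856, -0.518, -0.005], [-0.517, -0.856, 0.003], [-0.006, -0.0, -1.0]]
contact_force: [-0.5, -0.3, 0.1]
finger_gap: 0.0598
t 9.03 tcp [ 492.  -360.   139.3] yaw -31.16 gap 59.8 F [ 0.7 -0.4 -1.1]
 turn units [-0.    0.01 -7.59]  shift units [ 5.99 -6.64  0.31]  mm [ 179.6 -199.2    9.3]
```

View pics/g4side.png

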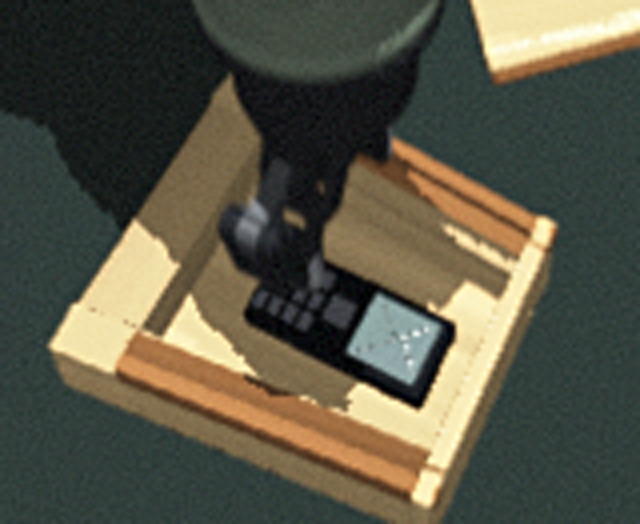

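```bash
python3 -m pendant '[[[0,0,0,0,0,-0.95,0],[0,0,0,0,0,-0.95,0],[0,0,0,0,0,-0.95,0],[0,0,0,0,0,-0.95,0],[0,0,0,0,0,-0.95,0],[0,0,0,0,0,-0.95,0],[0,0,0,0,0,-0.95,0],[0,0,0,0,0,-0.95,0]]]' 60; python3 -m pendant '[[[0.4,-0.45,0,0,0,0,0],[0.7,-0.8,0,0,0,0,0],[0.7,-0.8,0,0,0,0,0],[0.7,-0.8,0,0,0,0,0],[0.7,-0.8,0,0,0,0,0],[0.7,-0.8,0,0,0,0,0],[0.7,-0.8,0,0,0,0,0],[0.5,-0.5,0,0,0,0,0]]]'; python3 plan.py 646.8 -140.9 60 6.8
```

```text
time: 9.7
tcp_pos: [0.4917, -0.3595, 0.1426]
orientation: [[0.989, 0.146, 0.0], [0.146, -0.989, -0.002], [0.0, 0.002, -1.0]]
contact_force: [-0.2, -0.5, 0.6]
finger_gap: 0.0426
time: 10.37
tcp_pos: [0.6173, -0.1638, 0.1432]
orientation: [[0.99, 0.143, -0.003], [0.143, -0.99, -0.005], [-0.003, 0.004, -1.0]]
contact_force: [0.3, 0.4, 0.0]
finger_gap: 0.0427
t 10.37 tcp [ 617.3 -163.8  143.2] yaw 8.21 gap 42.7 F [0.3 0.4 0. ]
 turn units [0.05 0.04 0.28]  shift units [ 1.07 -0.64  2.77]  mm [ 32.  -19.3  83.2]
```

```bash
python3 -m pendant '[[[0.5,-0.3,0.4,0.05,0.04,0.2,0],[0.5,-0.3,0.7,0,0,0.05,0],[0,0,0.7,0,0,0,0],[0,0,0.7,0,0,0,0],[0,0,0,0,0,0,0]]]'; python3 plan.py 646.8 -140.9 14 6.8;python3 - <<'E'
from h import *
for k in('side','top'):
    im=ctrl.snapshot(k)[:,:,::-1]
    u=proj(k,[[.645,-.14,.04]])[0].astype(int); c=im[max(0,u[1]-60):u[1]+60,u[0]-70:u[0]+70]
    cv2.imwrite(f'pics/g5{k}.png',cv2.resize(c,None,fx=4,fy=4,interpolation=cv2.INTER_CUBIC))
E
```

```text
time: 10.78
tcp_pos: [0.649, -0.1328, 0.0667]
orientation: [[0.992, 0.128, 0.003], [0.128, -0.992, 0.002], [0.004, -0.002, -1.0]]
contact_force: [-0.9, 1.0, -0.2]
finger_gap: 0.0427
t 10.78 tcp [ 649.  -132.8   66.7] yaw 7.37 gap 42.7 F [-0.9  1.  -0.2]
 turn units [-0.02 -0.04  0.11]  shift units [-0.1   0.26  1.76]  mm [-3.1  7.8 52.7]
```

View pics/g5side.png

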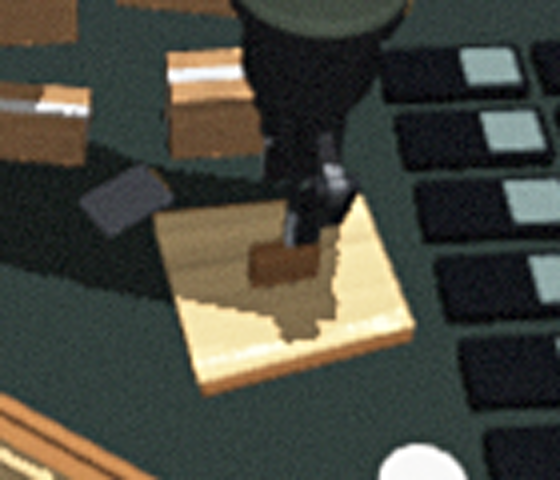

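```bash
python3 -m pendant '[[[-0.1,0.26,0,0,0,0.1,0],[0,0,0,0,0,0,0],[0,0,0.4,0,0,0,0],[0,0,0,0,0,0,0]]]'; python3 plan.py 646.8 -140.9 14 6.8
```

```text
time: 11.22
tcp_pos: [0.6495, -0.1452, 0.063]
orientation: [[0.993, 0.116, 0.013], [0.116, -0.993, -0.001], [0.013, 0.003, -1.0]]
contact_force: [-0.8, 0.7, -1.1]
finger_gap: 0.0426
t 11.22 tcp [ 649.5 -145.2   63. ] yaw 6.66 gap 42.6 F [-0.8  0.7 -1.1]
 turn units [ 0.03 -0.15 -0.03]  shift units [-0.07 -0.15  1.63]  mm [-2.1 -4.6 49. ]
```

```bash
python3 -m pendant '[[[-0.07,-0.1,0.4,0.03,-0.15,0,0],[0,-0.05,0.5,0,0,0,0],[0,0,0.3,0,0,0,0]]]'; python3 plan.py 646.8 -140.9 14 6.8;  python3 -m pendant '[[[0,0,0.1,0,0,0,0],[0,0,0.05,0,0,0,0]]]'; python3 plan.py 646.8 -140.9 14 6.8
```

```text
time: 11.47
tcp_pos: [0.648, -0.1415, 0.0275]
orientation: [[0.993, 0.115, 0.002], [0.115, -0.993, -0.001], [0.002, 0.001, -1.0]]
contact_force: [-0.3, 0.4, -1.0]
finger_gap: 0.0431
t 11.47 tcp [ 648.  -141.5   27.5] yaw 6.6 gap 43.1 F [-0.3  0.4 -1. ]
 turn units [ 0.01 -0.03 -0.04]  shift units [-0.04 -0.03  0.45]  mm [-1.1 -0.8 13.5]
time: 11.63
tcp_pos: [0.6471, -0.1411, 0.0207]
orientation: [[0.993, 0.115, -0.001], [0.115, -0.993, 0.0], [-0.001, -0.0, -1.0]]
contact_force: [-0.3, -0.2, -0.8]
finger_gap: 0.0426
t 11.63 tcp [ 647.1 -141.1   20.7] yaw 6.61 gap 42.6 F [-0.3 -0.2 -0.8]
 turn units [-0.    0.01 -0.04]  shift units [-0.01 -0.01  0.22]  mm [-0.3 -0.3  6.7]
```

Now close.

```bash
python3 -m pendant '[[[0,0,0.12,0,0,-0.03,0],[0,0,0.06,0,0,0,-0.3],[0,0,0,0,0,0,-0.6],[0,0,0,0,0,0,-1],[0,0,0,0,0,0,-1],[0,0,0,0,0,0,-1],[0,0,0,0,0,0,-1]]]' 60; python3 plan.py 646.8 -140.9 14 6.8; python3 -m pendant '[[[0,0,-0.3,0,0,0,-1],[0,0,-0.6,0,0,0,-1],[0,0,-0.8,0,0,0,-1],[0,0,-0.8,0,0,0,-1],[0,0,-0.8,0,0,0,-1]]]';python3 - <<'E'
from h import *
for k in('side','top'):
    im=ctrl.snapshot(k)[:,:,::-1]
    u=proj(k,[[.645,-.14,.1]])[0].astype(int); c=im[max(0,u[1]-60):u[1]+60,u[0]-70:u[0]+70]
    cv2.imwrite(f'pics/g6{k}.png',cv2.resize(c,None,fx=4,fy=4,interpolation=cv2.INTER_CUBIC))
E
python3 plan.py 646.8 -140.9 14 6.8
```

```text
time: 12.22
tcp_pos: [0.6474, -0.1412, 0.0158]
orientation: [[0.993, 0.118, -0.0], [0.118, -0.993, -0.0], [-0.0, 0.0, -1.0]]
contact_force: [0.9, -0.2, -2.4]
finger_gap: 0.0131
t 12.22 tcp [ 647.4 -141.2   15.8] yaw 6.79 gap 13.1 F [ 0.9 -0.2 -2.4]
 turn units [ 0.  0. -0.]  shift units [-0.02 -0.01  0.06]  mm [-0.5 -0.4  1.8]
time: 12.63
tcp_pos: [0.6447, -0.1407, 0.1157]
orientation: [[0.993, 0.118, -0.008], [0.118, -0.993, 0.002], [-0.008, -0.003, -1.0]]
contact_force: [0.7, -0.9, -2.7]
finger_gap: 0.0129
t 12.73 tcp [ 646.7 -141.3  118.7] yaw 6.77 gap 13.1 F [ 0.2 -0.4 -2.5]
 turn units [-0.01  0.02 -0.01]  shift units [ 0.01 -0.01  3.49]  mm [  0.2  -0.4 104.7]
```

View pics/g6side.png

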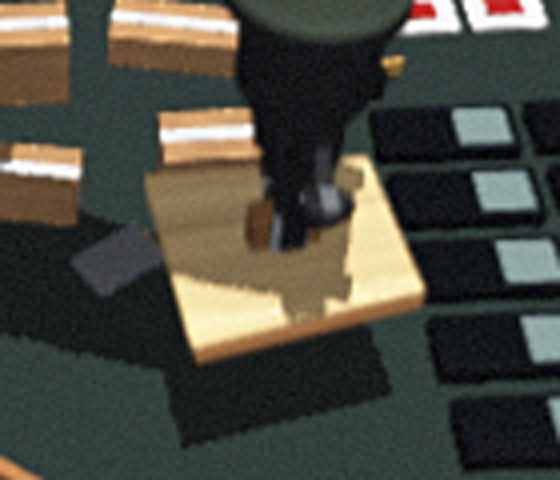

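```bash
python3 -m pendant '[[[0,0,-0.2,0,0,0.95,-1],[0,0,0,0,0,0.95,-1],[0,0,0,0,0,0.95,-1],[0,0,0,0,0,0.95,-1],[0,0,0,0,0,0.95,-1],[0,0,0,0,0,0.95,-1],[0,0,0,0,0,0.95,-1],[0,0,0,0,0,0.9,-1]]]'; python3 plan.py 353 -276.4 110 -31.2
```

```text
time: 13.4
tcp_pos: [0.6457, -0.1411, 0.126]
orientation: [[0.843, -0.538, -0.002], [-0.538, -0.843, 0.001], [-0.003, -0.0, -1.0]]
contact_force: [-0.7, -0.2, -3.6]
finger_gap: 0.0128
t 13.4 tcp [ 645.7 -141.1  126. ] yaw -32.58 gap 12.8 F [-0.7 -0.2 -3.6]
 turn units [-0.    0.03 -0.28]  shift units [-6.01  8.91  0.53]  mm [-180.2  267.4   16. ]
```

```bash
python3 -m pendant '[[[-0.3,0.45,0,0,0,-0.14,-1],[-0.55,0.8,0,0,0,-0.14,-1],[-0.55,0.8,0,0,0,0,-1],[-0.55,0.8,0,0,0,0,-1],[-0.55,0.8,0,0,0,0,-1],[-0.55,0.8,0,0,0,0,-1],[-0.55,0.8,0,0,0,0,-1],[-0.55,0.8,0,0,0,0,-1]]]'; python3 -m pendant '[[[-0.55,0.8,0.1,0,0,0,-1],[-0.55,0.8,0.1,0,0,0,-1],[-0.5,0.75,0.1,0,0,0,-1],[-0.3,0.45,0.1,0,0,0,-1]]]'; python3 plan.py 353 -276.4 110 -31.2
```

```text
time: 14.07
tcp_pos: [0.4385, -0.2282, 0.1244]
orientation: [[0.858, -0.514, -0.003], [-0.514, -0.858, 0.002], [-0.004, -0.001, -1.0]]
contact_force: [0.3, -2.1, -3.6]
finger_gap: 0.0132
time: 14.4
tcp_pos: [0.3397, -0.2728, 0.1134]
orientation: [[0.857, -0.515, -0.002], [-0.515, -0.857, 0.001], [-0.003, 0.0, -1.0]]
contact_force: [1.0, -0.5, -2.7]
finger_gap: 0.013
t 14.4 tcp [ 339.7 -272.8  113.4] yaw -30.98 gap 13.0 F [ 1.  -0.5 -2.7]
 turn units [0.   0.03 0.04]  shift units [ 0.44 -0.13  0.11]  mm [13.2 -3.8  3.4]
```

```bash
python3 -m pendant '[[[0.1,-0.13,0.5,0,0.03,0.04,-1],[0,0,0.3,0,0,0,-1],[0,0,0.1,0,0,0,-1]]]'; python3 plan.py 353 -276.4 68 -31.2;  python3 - <<'E'
from h import *
for k in('side','top'):
    im=ctrl.snapshot(k)[:,:,::-1]
    u=proj(k,[[.42,-.32,.05]])[0].astype(int); c=im[max(0,u[1]-80):u[1]+80,u[0]-100:u[0]+100]
    cv2.imwrite(f'pics/g7{k}.png',cv2.resize(c,None,fx=4,fy=4,interpolation=cv2.INTER_CUBIC))
E
```

```text
time: 14.65
tcp_pos: [0.3404, -0.2737, 0.0865]
orientation: [[0.852, -0.524, -0.0], [-0.524, -0.852, -0.002], [0.001, 0.002, -1.0]]
contact_force: [0.5, -0.8, -2.4]
finger_gap: 0.0126
t 14.65 tcp [ 340.4 -273.7   86.5] yaw -31.58 gap 12.6 F [ 0.5 -0.8 -2.4]
 turn units [ 0.02 -0.01 -0.08]  shift units [ 0.41 -0.14  0.62]  mm [12.2 -4.2 18.5]
```

View pics/g7side.png

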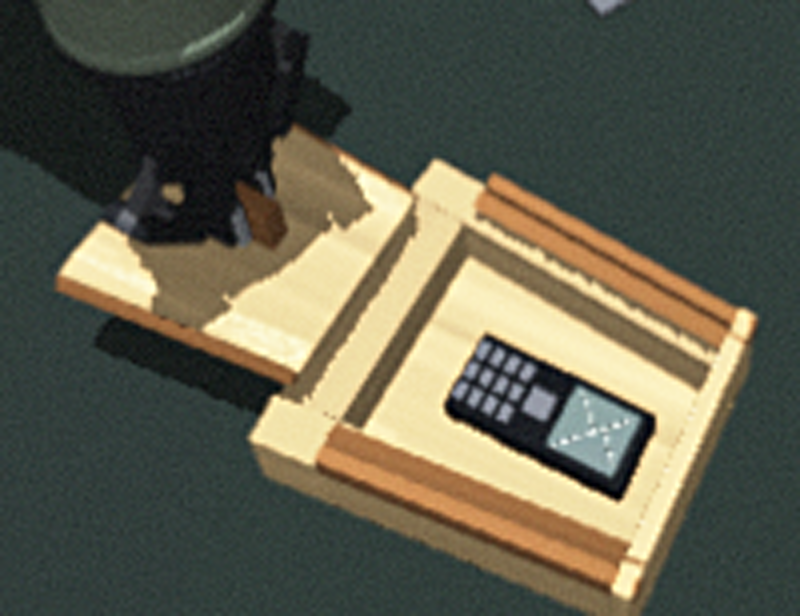

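View pics/g7top.png

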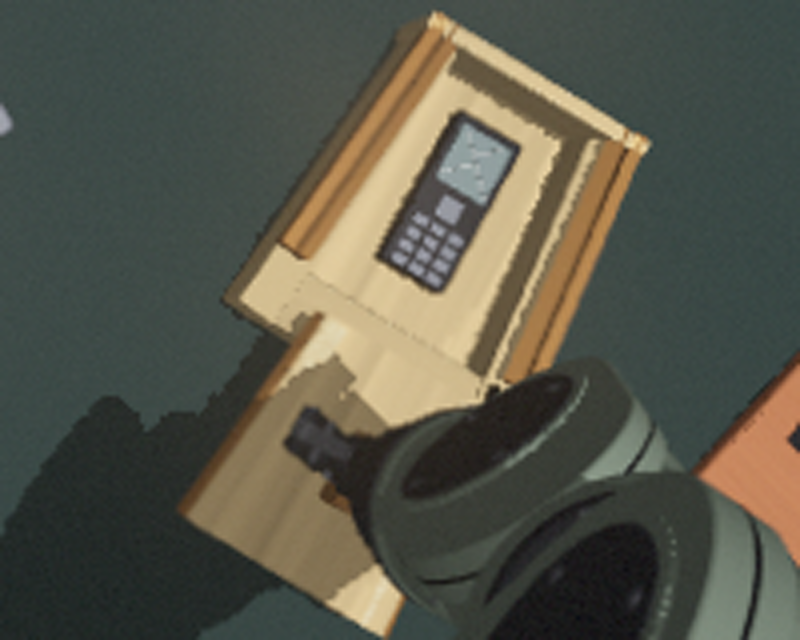

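```bash
cat > ov.py <<'E'
from h import *
def draw(p,tag,regs=None):
    t=np.tan(np.radians(5))
    L=[]
    for s in(-1,1):
        L+= [[(-100,s*82.5,48),(105,s*82.5,64 if 0 else 48)],[(-100,s*82.5,0),(-100,s*82.5,48)]]
        L+= [[(-60,s*72.5,48),(95,s*(72.5-155*t),48)]]
        L+= [[(-64,s*60,8),(95,s*52,8)]]
    L+=[[(-100,-82.5,48),(-100,82.5,48)],[(95,-82.5,64),(95,82.5,64)],[(105,-82.5,64),(105,82.5,64)],[(-60,-72.5,48),(-60,72.5,48)]]
    for k in('side','top'):
        im=ctrl.snapshot(k)[:,:,::-1]
        u=proj(k,[[.42,-.32,.05]])[0].astype(int); x0,y0=u[0]-100,max(0,u[1]-80)
        c=cv2.resize(im[y0:u[1]+80,x0:u[0]+100],None,fx=4,fy=4,interpolation=cv2.INTER_CUBIC)
        for a in L:
            q=proj(k,W(p,np.array(a)/1000.)); q=((q-[x0,y0]+.5)*4).round().astype(int)
            cv2.line(c,tuple(map(int,q[0])),tuple(map(int,q[1])),(0,0,255),1)
        cv2.imwrite(f'pics/{tag}{k}.png',c)
if __name__=='__main__':
    import sys
    for k in('side','top'): ctrl.snapshot(k)
    p=np.load('poses.npz')['case0'];draw(p,'c1'); print(p)
E
python3 ov.py
```

```text
[ 0.47269114 -0.34893321  5.73867754]
```

View pics/c1side.png

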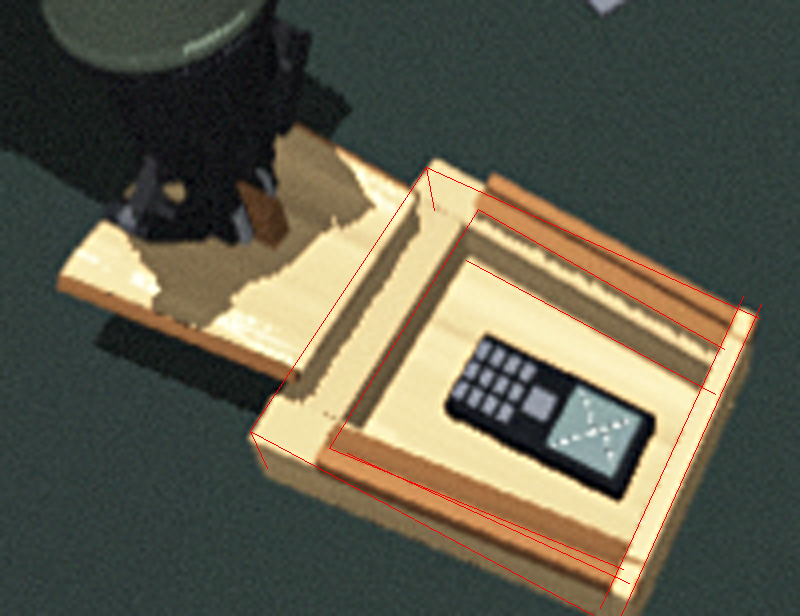

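View pics/c1top.png

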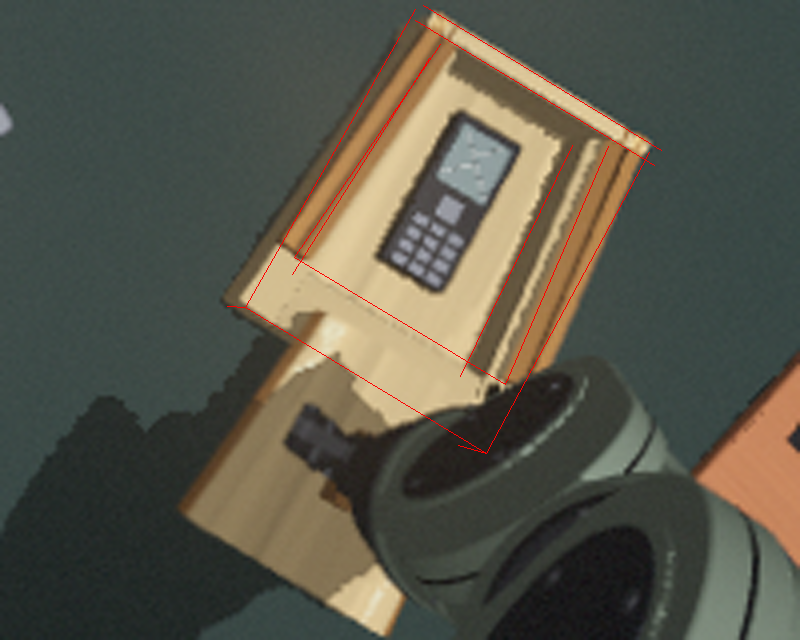

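Run:
```python
from h import *
def crop(k,c0,c1,tag,f=8):
    im=ctrl.snapshot(k)[:,:,::-1][c0[1]:c1[1],c0[0]:c1[0]]
    c=cv2.resize(im,None,fx=f,fy=f,interpolation=cv2.INTER_CUBIC)
    for i in range(0,c1[0]-c0[0],10):
        cv2.putText(c,str(c0[0]+i),(i*f,10),0,.35,(0,255,255)); cv2.line(c,(i*f,0),(i*f,5),(0,255,255))
    for i in range(0,c1[1]-c0[1],10):
        cv2.putText(c,str(c0[1]+i),(0,i*f+4),0,.35,(0,255,255))
    cv2.imwrite(f'pics/{tag}.png',c)
u=proj('side',[[.42,-.32,.05]])[0].astype(int);print(u-[100,80])
u=proj('top',[[.42,-.32,.05]])[0].astype(int);print(u-[100,80])
crop('side',(285,285),(360,345),'d1',10)
crop('side',(285,335),(360,395),'d2',10)
crop('side',(220,325),(295,385),'d3',10)
crop('top',(460,185),(535,245),'d4',10)
crop('top',(420,225),(495,285),'d5',10)
```

```text
[165 246]
[365 187]
```

View pics/d1.png

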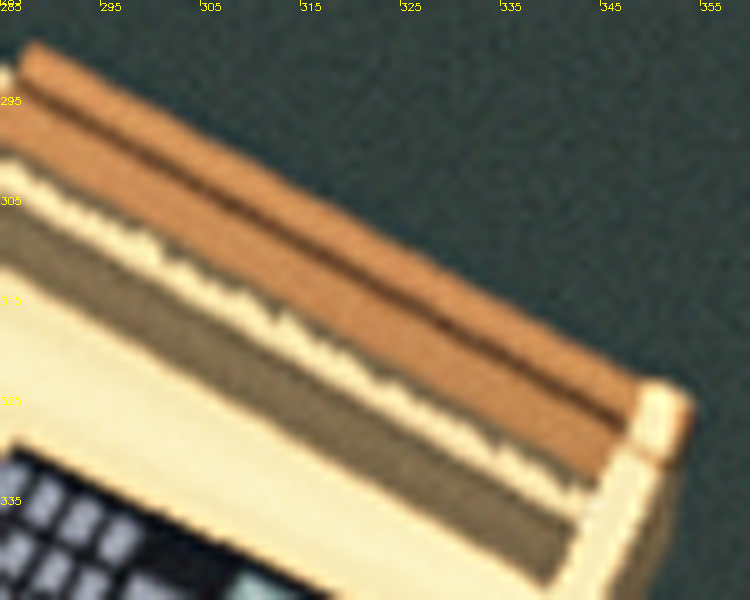

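View pics/d2.png

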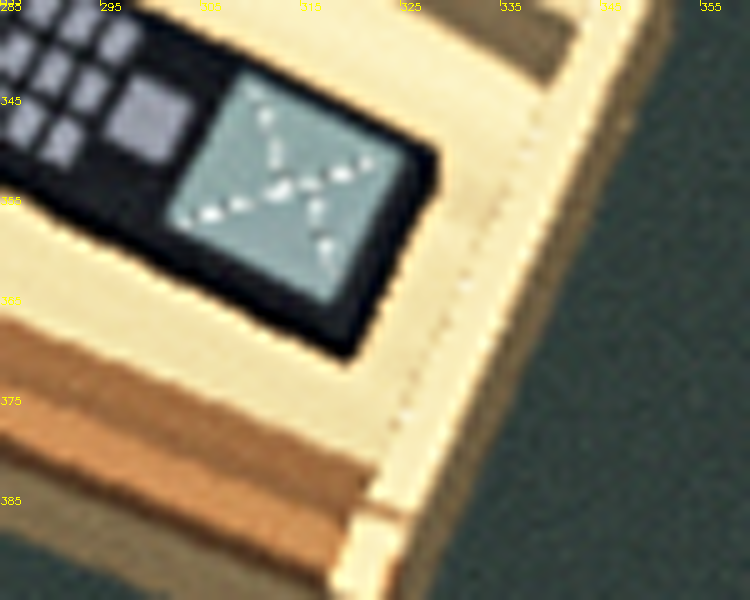

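View pics/d4.png

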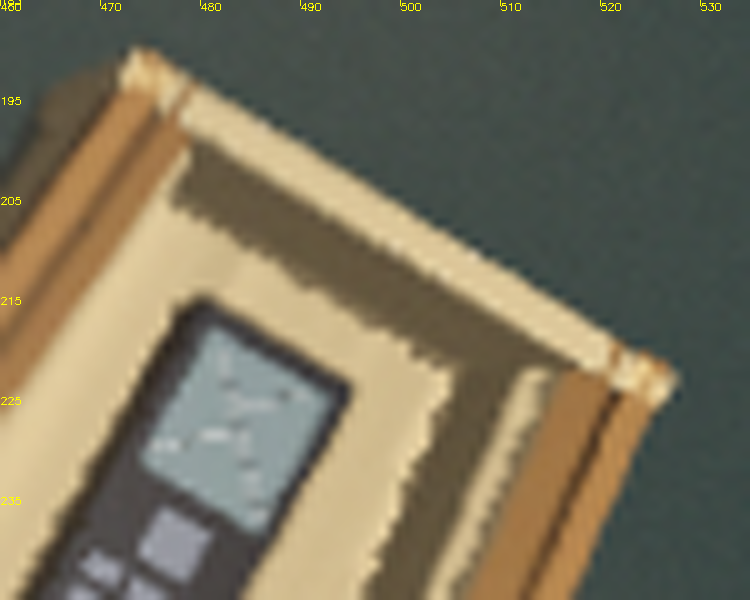

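View pics/d3.png

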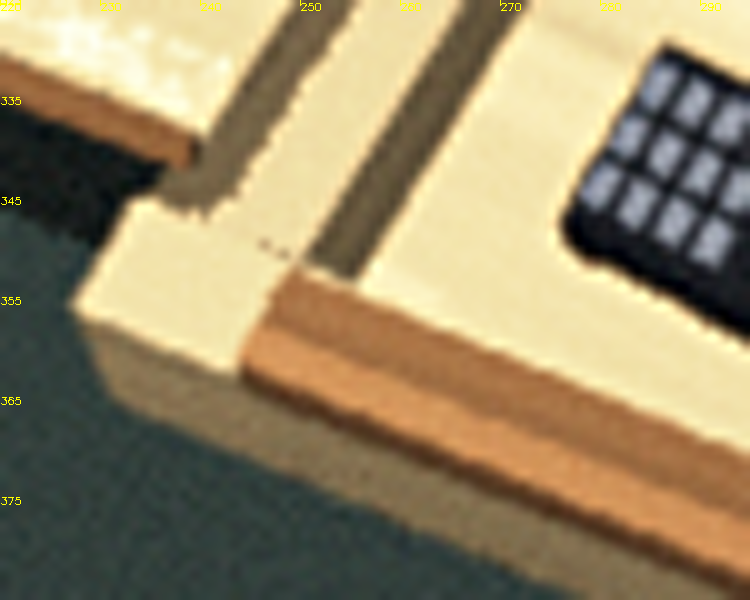

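View pics/d5.png

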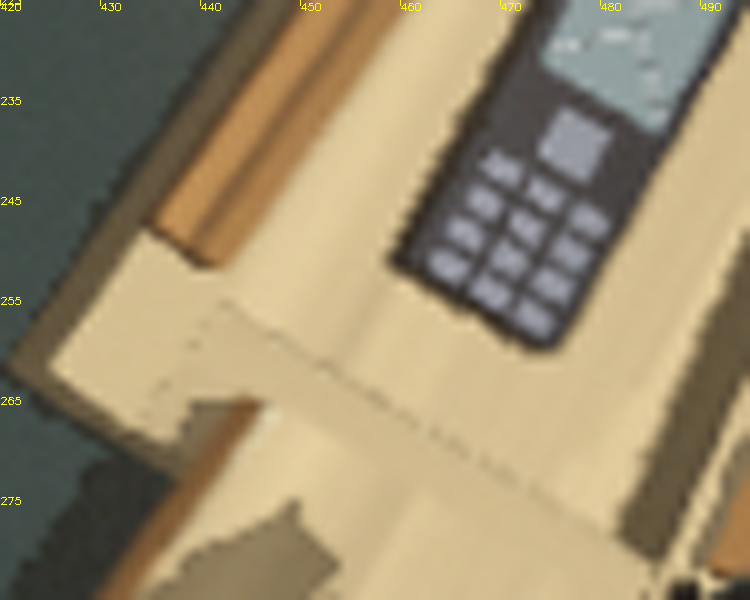

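```bash
cat > cf.py <<'E'
from h import *
from scipy.optimize import least_squares
def pts(w,w2,wr): return [
('side',(-100,-w,48),(227.3,355.5)),('side',(-100,w,48),(273,285.6)),
('top',(-100,w,48),(425,261.5)),
('side',(105,w2,64),(354.4,325.3)),('top',(105,w2,64),(474.,189.8)),('top',(105,-w2,64),(527.8,222.5)),
('top',(95,-w2,64),(525.5,226.2)),
('top',(-64,60,47),(441,255)),('top',(-64,-60,47),(484,279)),
('side',(-60,72.5,48),(284.6,299.2)),
('top',(95,-58.9,48),(514.3,223)),
('side',(95,58.9,48),(344.8,333.3)),
]
def res(q,full=False):
    r=[]
    for k,P,uv in pts(q[3],q[4],0):
        r.append(proj(k,W(q[:3],np.array([P])/1000.))[0]-uv)
    return np.array(r) if full else np.ravel(r)
s=least_squares(res,[.4727,-.349,-.545,82.5,75],x_scale=[.01,.01,.1,10,10],loss='soft_l1')
print(np.round(s.x[:2]*1000,1),np.degrees(s.x[2]),s.x[3:]);
for a,b in zip(pts(1,1,1),res(s.x,True)): print(a[0],a[1],np.round(b,1))
np.save('case.npy',s.x[:3])
E
python3 cf.py
```

```text
[ 473.6 -349.4] -31.562631805421255 [86.71821193 74.97227475]
side (-100, -1, 48) [-1.1 -0.6]
side (-100, 1, 48) [-0.2  0.3]
top (-100, 1, 48) [-0.6  0.1]
side (105, 1, 64) [-0.5 -0. ]
top (105, 1, 64) [-0.4 -0.7]
top (105, -1, 64) [-0.3 -0.2]
top (95, -1, 64) [-0.  -0.2]
top (-64, 60, 47) [ 0.8 -0.7]
top (-64, -60, 47) [1.2 2. ]
side (-60, 72.5, 48) [ 0.1 -1.3]
top (95, -58.9, 48) [ 2.6 -0.1]
side (95, 58.9, 48) [1.1 0. ]
```

```bash
cat > pc.py <<'E'
import sys
from plan import *
def pc(frame,x,y,z,da=0):
    p=np.load(frame+'.npy'); q=W(p,np.array([[x,y,z]])/1000.)[0]*1000
    s=ctrl.read_state(); c=W([0,0,-p[2]],(np.array([s['tcp_pos']])-[p[0],p[1],0]))[0]*1000
    print('in',frame,np.round(c,1)); plan(q[0],q[1],z,np.degrees(p[2])+da)
a=sys.argv; pc(a[1],*map(float,a[2:]))
E
python3 pc.py case -140 0 66
```

```text
in case [-152.6   -4.6   87.3]
t 15.2 tcp [ 341.2 -273.5   87.3] yaw -31.5 gap 12.8 F [ 0.  -0.9 -3. ]
 turn units [ 0.02 -0.02  0.01]  shift units [ 0.42 -0.15  0.71]  mm [12.6 -4.6 21.3]
```

```bash
python3 -m pendant '[[[0,-0.15,0.2,0.02,-0.02,0,-1],[0,0,0.3,0,0,0,-1],[0.1,0,0.2,0,0,0,-1],[0.1,0,0.1,0,0,0,-1]]]'; python3 pc.py case -140 0 66
```

```text
time: 15.53
tcp_pos: [0.3497, -0.2721, 0.0622]
orientation: [[0.853, -0.522, 0.001], [-0.522, -0.853, 0.0], [0.001, -0.001, -1.0]]
contact_force: [-1.3, -0.8, -3.5]
finger_gap: 0.0129
in case [-146.1    1.    62.2]
t 15.53 tcp [ 349.7 -272.1   62.2] yaw -31.48 gap 12.9 F [-1.3 -0.8 -3.5]
 turn units [-0.01 -0.01  0.02]  shift units [ 0.2   0.03 -0.13]  mm [ 6.1  1.  -3.8]
```

```bash
python3 -m pendant '[[[0,0.03,-0.15,0,0,0,-1],[0,0,-0.02,0,0,0,-1]]]'; python3 pc.py case -140 0 65.5;  python3 - <<'E'
from h import *
for k in('side','top'):
    im=ctrl.snapshot(k)[:,:,::-1]
    u=proj(k,[[.42,-.32,.05]])[0].astype(int); c=im[max(0,u[1]-80):u[1]+80,u[0]-100:u[0]+100]
    cv2.imwrite(f'pics/g8{k}.png',cv2.resize(c,None,fx=4,fy=4,interpolation=cv2.INTER_CUBIC))
E
```

```text
time: 15.7
tcp_pos: [0.3496, -0.2728, 0.0666]
orientation: [[0.853, -0.522, 0.0], [-0.522, -0.853, 0.001], [-0.0, -0.001, -1.0]]
contact_force: [-0.3, -0.2, -2.7]
finger_gap: 0.0128
in case [-145.8    0.3   66.6]
t 15.7 tcp [ 349.6 -272.8   66.6] yaw -31.47 gap 12.8 F [-0.3 -0.2 -2.7]
 turn units [-0.01  0.    0.02]  shift units [0.19 0.01 0.04]  mm [5.8 0.3 1.1]
```

View pics/g8side.png

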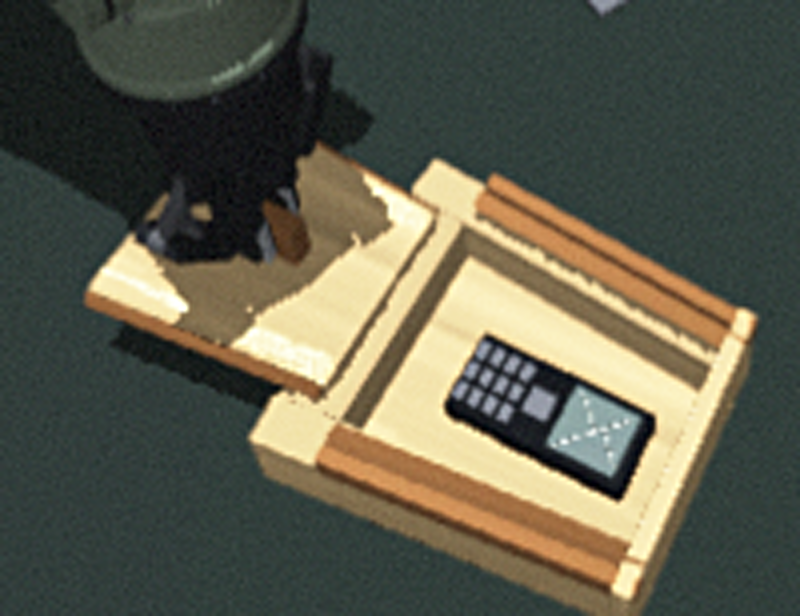

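View pics/g8top.png

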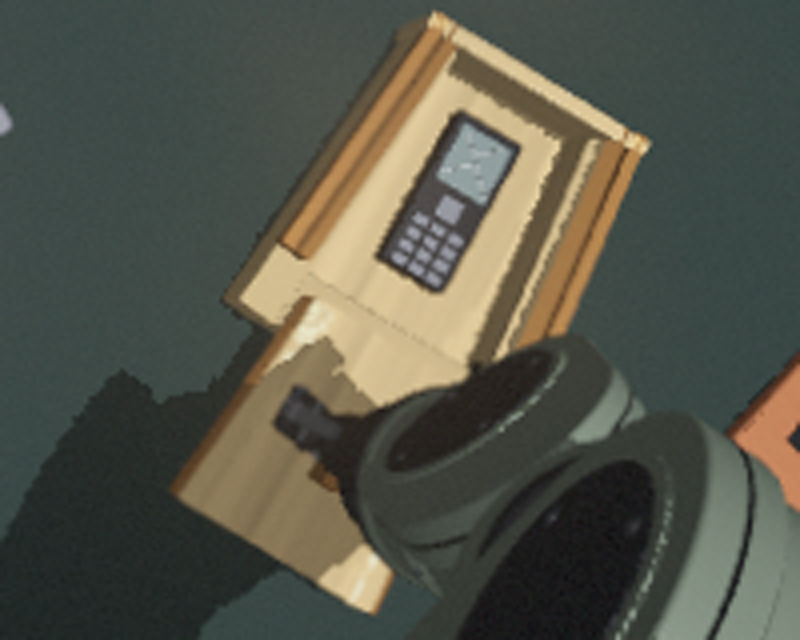

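```bash
python3 -m pendant '[[[0.3,0.01,0.02,0,0,0.01,-1],[0.4,0,0,0,0,0,-1],[0.4,0,0,0,0,0,-1],[0.4,0,0,0,0,0,-1]]]'; python3 pc.py case -60 0 65.5
```

```text
time: 16.13
tcp_pos: [0.3875, -0.2965, 0.0673]
orientation: [[0.852, -0.524, -0.0], [-0.524, -0.852, 0.002], [-0.001, -0.001, -1.0]]
contact_force: [-0.2, -0.5, -3.0]
finger_gap: 0.0131
in case [-101.1   -0.    67.3]
t 16.13 tcp [ 387.5 -296.5   67.3] yaw -31.57 gap 13.1 F [-0.2 -0.5 -3. ]
 turn units [-0.01  0.01 -0.  ]  shift units [ 1.37 -0.    0.06]  mm [41.1 -0.   1.8]
```

```bash
python3 -m pendant '[[[0.2,0,0.06,0,0,0,-1],[0.4,0,0.02,0,0,0,-1],[0.4,0,0,0,0,0,-1],[0.2,0,0,0,0,0,-1]]]'; python3 pc.py case -25 0 65
```

```text
time: 16.47
tcp_pos: [0.4199, -0.3162, 0.0653]
orientation: [[0.852, -0.523, 0.0], [-0.523, -0.852, 0.001], [-0.0, -0.001, -1.0]]
contact_force: [0.2, 0.4, -2.5]
finger_gap: 0.0129
in case [-63.2   0.2  65.3]
t 16.47 tcp [ 419.9 -316.2   65.3] yaw -31.55 gap 12.9 F [ 0.2  0.4 -2.5]
 turn units [-0.01  0.    0.  ]  shift units [1.27 0.01 0.01]  mm [38.2  0.2  0.3]
```

```bash
python3 -m pendant '[[[0.3,0,0.01,0,0,0,-1],[0.4,0,0.01,0,0,0,-1],[0.2,0,0.0,0,0,0,-1]]]'; python3 pc.py case -25 0 65
python3 - <<'E'
from h import *
for k in('side','top'):
    im=ctrl.snapshot(k)[:,:,::-1]
    u=proj(k,[[.42,-.32,.05]])[0].astype(int); c=im[max(0,u[1]-80):u[1]+80,u[0]-100:u[0]+100]
    cv2.imwrite(f'pics/g9{k}.png',cv2.resize(c,None,fx=4,fy=4,interpolation=cv2.INTER_CUBIC))
E
```

```text
time: 16.72
tcp_pos: [0.4429, -0.3303, 0.0646]
orientation: [[0.852, -0.523, -0.001], [-0.523, -0.852, 0.002], [-0.001, -0.001, -1.0]]
contact_force: [-0.8, -0.1, -2.8]
finger_gap: 0.0129
in case [-36.2   0.2  64.6]
t 16.72 tcp [ 442.9 -330.3   64.6] yaw -31.56 gap 12.9 F [-0.8 -0.1 -2.8]
 turn units [-0.02  0.02  0.  ]  shift units [ 0.37  0.01 -0.01]  mm [11.2  0.2 -0.4]
```

View pics/g9side.png

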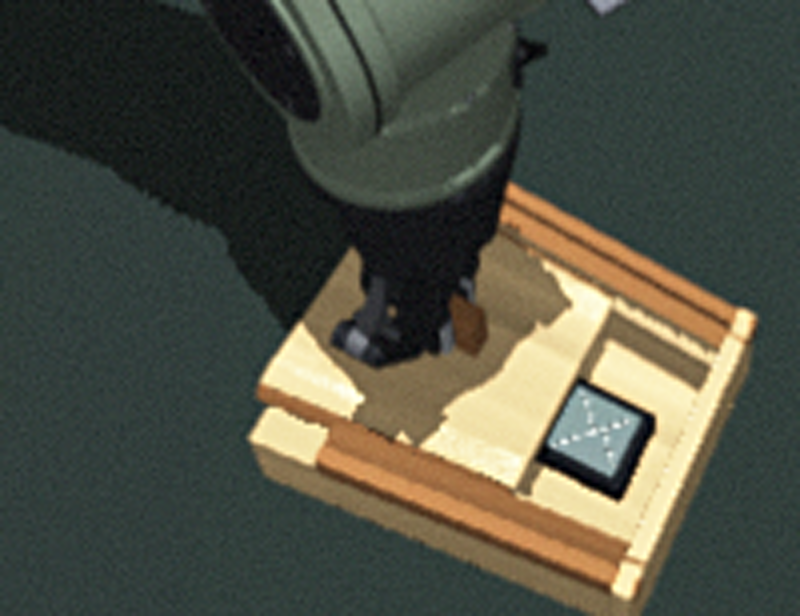

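View pics/g9top.png

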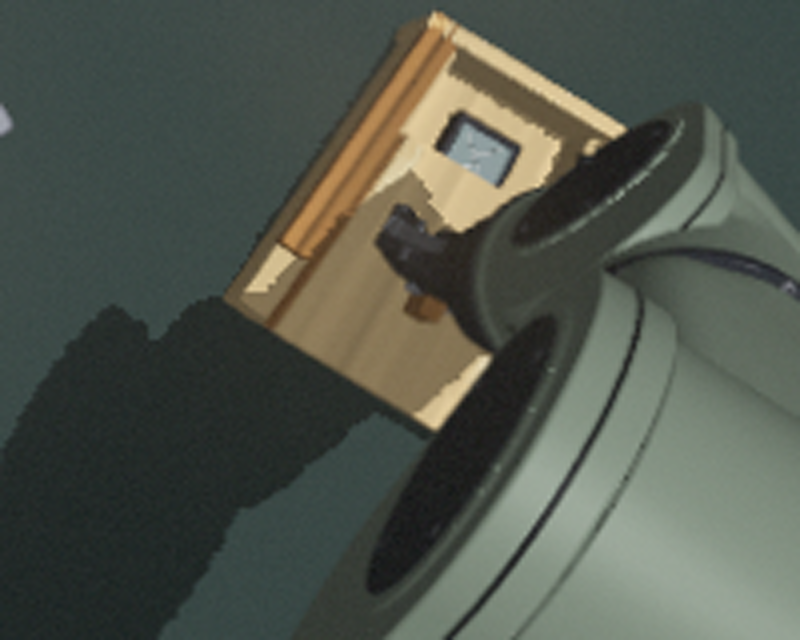

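```bash
python3 -m pendant '[[[0.2,0,0,0,0,0,-1],[0.2,0,0.0,0,0,0,-1]]]'; python3 pc.py case -10 0 65; python3 -m pendant '[[[0.15,0,0,0,0,0,-1],[0.1,0,0.0,0,0,0,-1]]]'; python3 pc.py case -10 0 65
```

```text
time: 16.98
tcp_pos: [0.4516, -0.3358, 0.0645]
orientation: [[0.852, -0.524, -0.002], [-0.524, -0.852, 0.003], [-0.003, -0.002, -1.0]]
contact_force: [-1.1, -0.7, -3.3]
finger_gap: 0.0129
in case [-25.9   0.1  64.5]
t 16.98 tcp [ 451.6 -335.8   64.5] yaw -31.6 gap 12.9 F [-1.1 -0.7 -3.3]
 turn units [-0.02  0.04 -0.01]  shift units [ 0.53  0.   -0.02]  mm [15.9  0.1 -0.5]
time: 17.15
tcp_pos: [0.4586, -0.3402, 0.0645]
orientation: [[0.852, -0.524, -0.002], [-0.524, -0.852, 0.003], [-0.004, -0.002, -1.0]]
contact_force: [0.5, -0.3, -2.8]
finger_gap: 0.013
in case [-17.6   0.   64.5]
t 17.15 tcp [ 458.6 -340.2   64.5] yaw -31.61 gap 13.0 F [ 0.5 -0.3 -2.8]
 turn units [-0.02  0.04 -0.01]  shift units [ 0.25  0.   -0.02]  mm [ 7.6  0.  -0.5]
```

```bash
python3 -m pendant '[[[0,0,0,0,0,0,-0.3],[0,0,0,0,0,0,-0.3],[0,0,0,0,0,0,-0.3],[0,0,0,0,0,0,-0.3],[0,0,-0.5,0,0,0,-0.3],[0,0,-0.6,0,0,0,-0.3],[0,0,-0.4,0,0,0,-0.3],[0,0,-0.2,0,0,0,-0.3]]]'; python3 -m pendant '[[[-0.7,0,0,0,0,0,-1],[-0.8,0,0,0,0,0,-1],[-0.2,0,0,0,0,0,-1],[0,0,0,0,0,0,-1],[0,0,0,0,0,0,-1]]]';  python3 pc.py case -60 0 69
python3 - <<'E'
from h import *
for k in('side','top'):
    im=ctrl.snapshot(k)[:,:,::-1]
    u=proj(k,[[.42,-.32,.05]])[0].astype(int); c=im[max(0,u[1]-80):u[1]+80,u[0]-100:u[0]+100]
    cv2.imwrite(f'pics/g10{k}.png',cv2.resize(c,None,fx=4,fy=4,interpolation=cv2.INTER_CUBIC))
E
```

```text
time: 17.82
tcp_pos: [0.4579, -0.34, 0.1164]
orientation: [[0.851, -0.524, -0.004], [-0.524, -0.851, 0.005], [-0.006, -0.002, -1.0]]
contact_force: [0.5, 0.0, -0.1]
finger_gap: 0.03
time: 18.23
tcp_pos: [0.4136, -0.3127, 0.1179]
orientation: [[0.852, -0.524, -0.002], [-0.524, -0.852, 0.003], [-0.003, -0.001, -1.0]]
contact_force: [0.1, -0.8, -0.8]
finger_gap: 0.0
in case [-7.040e+01 -1.000e-01  1.179e+02]
t 18.23 tcp [ 413.6 -312.7  117.9] yaw -31.61 gap 0.0 F [ 0.1 -0.8 -0.8]
 turn units [-0.02  0.03 -0.01]  shift units [ 0.35 -0.    1.63]  mm [10.4 -0.1 48.9]
```

View pics/g10side.png

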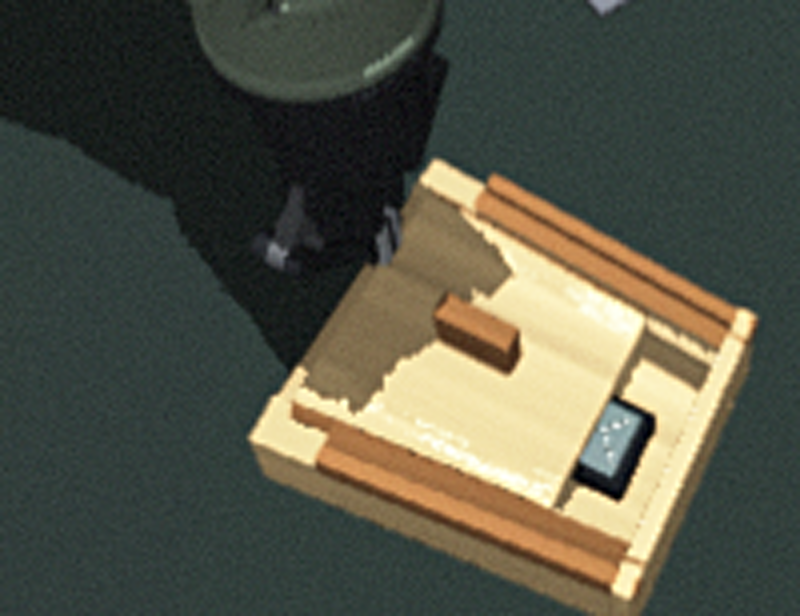

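```bash
python3 -m pendant '[[[0,0,0.5,0,0,0,-1],[0,0,0.6,0,0,0,-1],[0,0,0.35,0,0,0,-1],[0,0,0.05,0,0,0,-1]]]';  python3 pc.py case -60 0 69
```

```text
time: 18.67
tcp_pos: [0.4168, -0.3145, 0.071]
orientation: [[0.852, -0.523, 0.002], [-0.523, -0.852, 0.0], [0.001, -0.001, -1.0]]
contact_force: [0.0, -0.1, -0.0]
finger_gap: 0.0
in case [-66.7   0.1  71. ]
t 18.67 tcp [ 416.8 -314.5   71. ] yaw -31.56 gap 0.0 F [ 0.  -0.1 -0. ]
 turn units [-0.01 -0.01  0.  ]  shift units [0.22 0.   0.07]  mm [6.7 0.1 2. ]
```

```bash
python3 -m pendant '[[[0.3,0,0.02,0,0,0,-1],[0.3,0,0.0,0,0,0,-1],[0.2,0,0.0,0,0,0,-1],[0.2,0,0.0,0,0,0,-1]]]';  python3 pc.py case -18 0 70; python3 -m pendant '[[[0.2,0,0.0,0,0,0,-1],[0.2,0,0.0,0,0,0,-1]]]';  python3 pc.py case -18 0 70
```

```text
time: 19.0
tcp_pos: [0.4434, -0.3308, 0.0699]
orientation: [[0.852, -0.523, -0.001], [-0.523, -0.852, 0.002], [-0.002, -0.001, -1.0]]
contact_force: [-0.8, 0.8, -0.2]
finger_gap: 0.0002
in case [-35.5   0.   69.9]
t 19.0 tcp [ 443.4 -330.8   69.9] yaw -31.56 gap 0.2 F [-0.8  0.8 -0.2]
 turn units [-0.01  0.02 -0.  ]  shift units [ 0.58  0.   -0.  ]  mm [17.5  0.  -0.1]
time: 19.17
tcp_pos: [0.4545, -0.3371, 0.0701]
orientation: [[0.852, -0.523, -0.002], [-0.523, -0.852, 0.003], [-0.003, -0.002, -1.0]]
contact_force: [-1.7, 4.5, -0.8]
finger_gap: 0.0
in case [-22.7   0.5  70.1]
t 19.17 tcp [ 454.5 -337.1   70.1] yaw -31.54 gap 0.0 F [-1.7  4.5 -0.8]
 turn units [-0.02  0.03  0.01]  shift units [0.16 0.02 0.  ]  mm [4.7 0.5 0.1]
```

```bash
python3 -m pendant '[[[0.12,0,0.0,0,0,0,-1],[0.12,0,0.0,0,0,0,-1]]]';  python3 pc.py case -18 0 70;  python3 -m pendant '[[[0.12,0,0.0,0,0,0,-1],[0.12,0,0.0,0,0,0,-1]]]';  python3 pc.py case -18 0 70
```

```text
time: 19.33
tcp_pos: [0.4591, -0.3395, 0.0699]
orientation: [[0.852, -0.523, -0.007], [-0.523, -0.852, 0.008], [-0.01, -0.003, -1.0]]
contact_force: [-34.8, 22.7, 29.4]
finger_gap: 0.0001
in case [-17.5   0.8  69.9]
t 19.33 tcp [ 459.1 -339.5   69.9] yaw -31.52 gap 0.1 F [-34.8  22.7  29.4]
 turn units [-0.03  0.11  0.01]  shift units [-0.02  0.03 -0.  ]  mm [-0.5  0.8 -0.1]
time: 19.5
tcp_pos: [0.4589, -0.3394, 0.0695]
orientation: [[0.852, -0.524, -0.022], [-0.523, -0.852, 0.019], [-0.028, -0.005, -1.0]]
contact_force: [-24.2, 16.2, 21.1]
finger_gap: 0.0003
in case [-17.8   0.9  69.5]
t 19.5 tcp [ 458.9 -339.4   69.5] yaw -31.57 gap 0.3 F [-24.2  16.2  21.1]
 turn units [-0.05  0.33 -0.  ]  shift units [-0.01  0.03 -0.02]  mm [-0.2  0.9 -0.5]
```

```bash
python3 -m pendant '[[[-0.3,0,0.0,0,0.2,0,-1],[-0.4,0,0,0,0.13,0,-1],[-0.4,0,-0.6,0,0,0,-1],[0,0,-0.8,0,0,0,-0.5],[0,0,-0.8,0,0,0,0],[0,0,-0.8,0,0,0,0.2],[0,0,-0.5,0,0,-0.5,0.2]]]'
python3 - <<'E'
from h import *
for k in('side','top'):
    im=ctrl.snapshot(k)[:,:,::-1]
    u=proj(k,[[.45,-.33,.05]])[0].astype(int); c=im[max(0,u[1]-80):u[1]+80,u[0]-100:u[0]+100]
    cv2.imwrite(f'pics/g11{k}.png',cv2.resize(c,None,fx=4,fy=4,interpolation=cv2.INTER_CUBIC))
    D=[d for d in ctrl.outline_of(k,'lid') if d['confidence']>.3]
    print(k,[(d['confidence'],d['extent']) for d in D])
    c=np.load('case.npy')
    for d in D[:2]:
        p,e=fit('lid',{k:d['region']},np.r_[W(c,np.array([[.015,0,0]]))[0][:2],c[2]],z0=.048)
        q=W([0,0,-c[2]],np.array([[p[0]-c[0],p[1]-c[1],0]]))[0]*1000; print(q,np.degrees(p[2]-c[2]),e)
E
python3 plan.py 476 0 120 -11.3
```

```text
time: 20.08
tcp_pos: [0.4282, -0.3224, 0.1771]
orientation: [[0.873, -0.488, -0.001], [-0.488, -0.873, 0.005], [-0.003, -0.004, -1.0]]
contact_force: [0.3, 0.4, 0.3]
finger_gap: 0.048
side [(0.74, [276.1, 90.5, 331.4, 165.7]), (0.61, [253.5, 302.5, 339.4, 377.1])]
[ 233.96906519 2711.77147793    0.        ] -694.4248476985574 1.0
[15.12658811  9.84448523  0.        ] -2.435137351590043 0.13221336370539105
top [(0.75, [101.0, 169.7, 242.5, 301.3])]
[ 641.85028308 -280.59013331    0.        ] 469.8731384902021 1.0
t 20.28 tcp [ 428.  -322.   174.8] yaw -29.2 gap 51.1 F [-1.1  1.5 -0.8]
 turn units [-0.05  0.04 -3.58]  shift units [ -0.53 -10.84   1.83]  mm [ -16.  -325.2   54.8]
```

View pics/g11side.png

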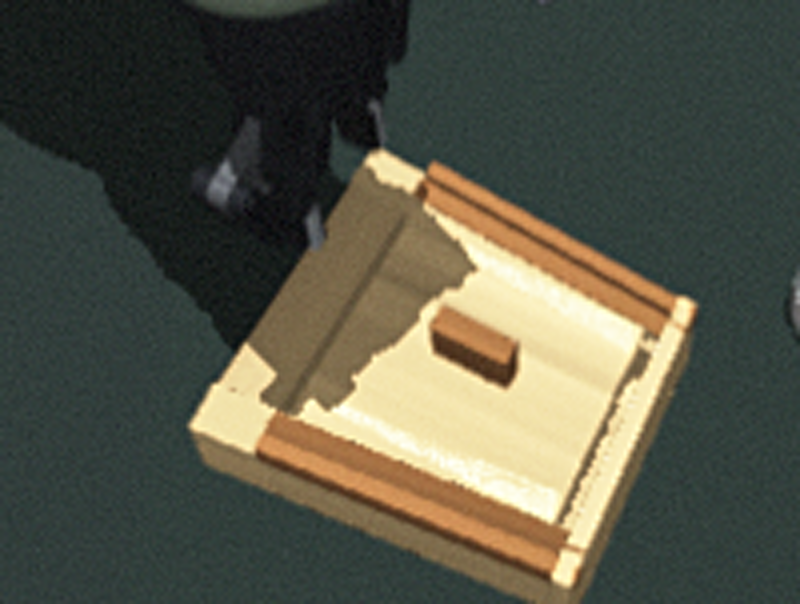

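Run:
```python
from h import *
c=np.load('case.npy'); k='side'
im=ctrl.snapshot(k)[:,:,::-1]; x0,y0=265,310
f=12; cr=cv2.resize(im[y0:y0+45,x0:x0+50],None,fx=f,fy=f,interpolation=cv2.INTER_CUBIC)
for X,col in((15,(0,0,255)),(18,(255,0,0))):
    P=np.array([[X-22,-7,90],[X+22,-7,90],[X+22,7,90],[X-22,7,90]])/1000.
    q=((proj(k,W(c,P))-[x0,y0]+.5)*f).round().astype(np.int32); cv2.polylines(cr,[q],True,col,1)
cv2.imwrite('pics/r1.png',cr)
```

```text
(no output)
```

View pics/r1.png

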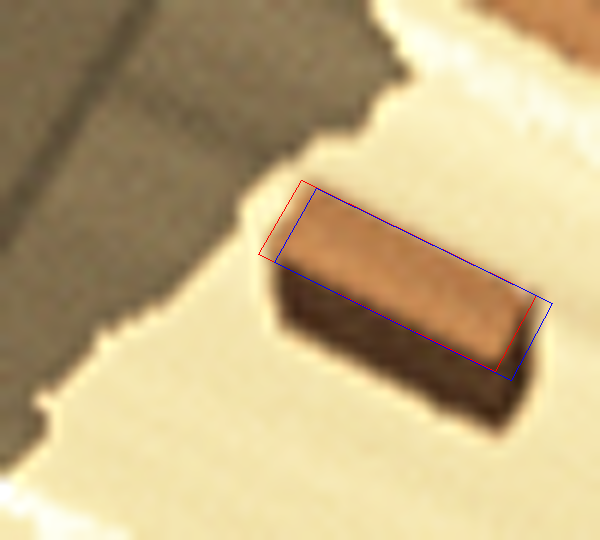

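```bash
python3 -c "
import numpy as np; np.save('rack.npy',np.load('poses.npz')['rack0'])"; python3 -m pendant '[[[0,-0.4,0,0,0,-0.9,0.2],[0,-0.8,0,0,0,-0.9,0.3],[0,-0.9,0,0,0,-0.9,0.4],[0,-0.95,0,0,0,-0.88,0.6],[0,-0.95,0,0,0,0,0.6],[0,-0.95,0,0,0,0,0.6],[0,-0.95,0,0,0,0,0.6],[0,-0.95,0.3,0,0,0,0.6]]]' 40; python3 plan.py 461.6 2.4 70 -11.3
```

```text
time: 21.0
tcp_pos: [0.4812, -0.1229, 0.1598]
orientation: [[0.981, -0.196, -0.01], [-0.196, -0.981, 0.006], [-0.011, -0.004, -1.0]]
contact_force: [0.0, -0.2, -0.4]
finger_gap: 0.0684
t 21.0 tcp [ 481.2 -122.9  159.8] yaw -11.29 gap 68.4 F [ 0.  -0.2 -0.4]
 turn units [-0.04  0.13  0.  ]  shift units [-1.46 -3.97  2.99]  mm [ -43.7 -119.    89.8]
```

```bash
python3 -m pendant '[[[-0.3,-0.8,0.3,-0.04,0.13,0,0.6],[-0.3,-0.8,0.5,0,0,0,0.6],[-0.3,-0.8,0.6,0,0,0,0.6],[-0.3,-0.7,0.6,0,0,0,0.6],[-0.1,-0.3,0.4,0,0,0,0.6]]]'; python3 plan.py 461.6 2.4 50 -11.3
```

```text
time: 21.42
tcp_pos: [0.4618, -0.0064, 0.0823]
orientation: [[0.981, -0.194, -0.001], [-0.194, -0.981, -0.0], [-0.001, 0.001, -1.0]]
contact_force: [0.4, 0.3, 0.8]
finger_gap: 0.0685
t 21.42 tcp [461.8  -6.4  82.3] yaw -11.21 gap 68.5 F [0.4 0.3 0.8]
 turn units [0.01 0.01 0.02]  shift units [-0.06 -0.29  1.08]  mm [-1.9 -8.6 32.3]
```

```bash
python3 -m pendant '[[[-0.05,-0.2,0.5,0,0,0.02,0.6],[0,-0.05,0.5,0,0,0,0.6]]]'; python3 plan.py 461.6 2.4 8 -11.3;  python3 - <<'E'
from h import *
for k in('side',):
    im=ctrl.snapshot(k)[:,:,::-1]
    u=proj(k,[[.476,0,.04]])[0].astype(int); c=im[max(0,u[1]-60):u[1]+60,u[0]-70:u[0]+70]
    cv2.imwrite(f'pics/g12{k}.png',cv2.resize(c,None,fx=4,fy=4,interpolation=cv2.INTER_CUBIC))
E
```

```text
time: 21.58
tcp_pos: [0.4604, 0.0042, 0.0496]
orientation: [[0.981, -0.194, -0.004], [-0.194, -0.981, -0.0], [-0.004, 0.001, -1.0]]
contact_force: [0.2, 0.5, 0.6]
finger_gap: 0.0684
t 21.58 tcp [460.4   4.2  49.6] yaw -11.18 gap 68.4 F [0.2 0.5 0.6]
 turn units [0.01 0.04 0.02]  shift units [0.05 0.05 1.39]  mm [ 1.5  1.5 41.6]
```

View pics/g12side.png

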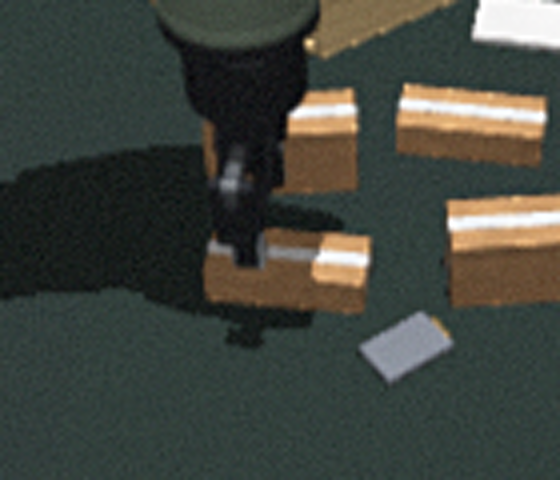

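```bash
python3 -m pendant '[[[0.03,0.05,0.6,0.01,0.04,0.02,0.6],[0,0,0.6,0,0,0,0.6],[0,0,0.2,0,0,0,0.6],[0,0,0.03,0,0,0,0.2],[0,0,0,0,0,0,-0.4],[0,0,0,0,0,0,-0.4],[0,0,0,0,0,0,-0.4],[0,0,0,0,0,0,-0.4]]]' 40; python3 plan.py 461.6 2.4 8 -11.3
```

```text
time: 22.3
tcp_pos: [0.4594, 0.0008, 0.0031]
orientation: [[0.98, -0.199, -0.006], [-0.199, -0.98, -0.002], [-0.006, 0.003, -1.0]]
contact_force: [-0.1, -1.0, -1.0]
finger_gap: 0.0435
t 22.3 tcp [459.4   0.8   3.1] yaw -11.48 gap 43.5 F [-0.1 -1.  -1. ]
 turn units [ 0.03  0.06 -0.04]  shift units [ 0.06 -0.07 -0.16]  mm [ 1.9 -2.  -4.9]
```

```bash
python3 -m pendant '[[[0,0,-0.3,0.03,0.06,0,-0.4],[0,0,-0.8,0,0,-0.3,-0.4],[0,0,-1,0,0,-0.9,-0.4],[0,0,-1,0,0,-0.9,-0.4],[0,0,-1,0,0,-0.9,-0.4],[0,0,-0.3,0,0,-0.9,-0.4],[0,0,0,0,0,-0.9,-0.4],[0,0,0,0,0,-0.9,-0.4]]]'; python3 pc.py rack -120 44 100;  python3 - <<'E'
from h import *
for k in('side',):
    im=ctrl.snapshot(k)[:,:,::-1]
    u=proj(k,[[.476,0,.1]])[0].astype(int); c=im[max(0,u[1]-60):u[1]+60,u[0]-70:u[0]+70]
    cv2.imwrite(f'pics/g13{k}.png',cv2.resize(c,None,fx=4,fy=4,interpolation=cv2.INTER_CUBIC))
E
```

```text
time: 22.97
tcp_pos: [0.4584, -0.0, 0.1485]
orientation: [[0.951, 0.31, 0.006], [0.31, -0.951, -0.002], [0.005, 0.003, -1.0]]
contact_force: [-0.5, 0.4, -1.2]
finger_gap: 0.0434
in rack [-199.1 -286.7  148.5]
t 22.97 tcp [458.4  -0.  148.5] yaw 18.03 gap 43.4 F [-0.5  0.4 -1.2]
 turn units [ 0.05 -0.05 -2.42]  shift units [  2.64 -11.02   1.62]  mm [  79.1 -330.7   48.5]
```

View pics/g13side.png

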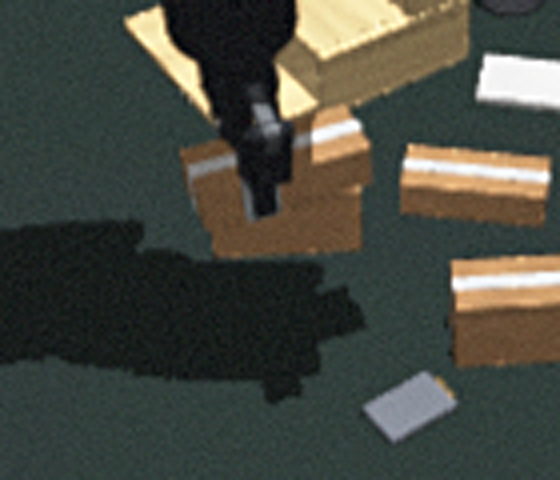

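```bash
python3 -m pendant '[[[0,0,0,0.05,-0.05,-0.9,-0.4],[0,0,0,0,0,-0.9,-0.4],[0,0,0,0,0,-0.6,-0.4],[0.2,-0.5,0,0,0,0,-0.4],[0.2,-0.9,0,0,0,0,-0.4],[0.2,-0.95,0,0,0,0,-0.4],[0.2,-0.95,0,0,0,0,-0.4],[0.2,-0.95,0,0,0,0,-0.4]]]'; python3 -m pendant '[[[0.2,-0.95,0,0,0,0,-0.4],[0.2,-0.95,0,0,0,0,-0.4],[0.2,-0.95,0,0,0,0,-0.4],[0.2,-0.95,0.1,0,0,0,-0.4],[0.2,-0.95,0.1,0,0,0,-0.4],[0.2,-0.6,0.2,0,0,0,-0.4],[0.1,-0.3,0.3,0,0,0,-0.4]]]'; python3 pc.py rack -120 44 60
```

```text
time: 23.68
tcp_pos: [0.4188, 0.1227, 0.1532]
orientation: [[0.871, 0.491, 0.005], [0.491, -0.871, -0.001], [0.004, 0.004, -1.0]]
contact_force: [0.7, 1.0, -0.7]
finger_gap: 0.0437
time: 24.27
tcp_pos: [0.3642, 0.3008, 0.1358]
orientation: [[0.877, 0.481, 0.008], [0.481, -0.877, 0.003], [0.009, 0.001, -1.0]]
contact_force: [-0.1, -0.5, -1.5]
finger_gap: 0.0431
in rack [-129.4   20.8  135.8]
t 24.27 tcp [364.2 300.8 135.8] yaw 28.72 gap 43.1 F [-0.1 -0.5 -1.5]
 turn units [ 0.02 -0.1  -0.29]  shift units [ 0.31 -0.77  2.53]  mm [  9.4 -23.2  75.8]
```

```bash
python3 -m pendant '[[[0.1,-0.4,0.4,0.02,-0.1,-0.15,-0.4],[0.1,-0.2,0.6,0,0,-0.14,-0.4],[0,0,0.6,0,0,0,-0.4],[0,0,0.5,0,0,0,-0.4]]]'; python3 pc.py rack -120 44 30;  python3 - <<'E'
from h import *
for k in('side','top'):
    im=ctrl.snapshot(k)[:,:,::-1]
    u=proj(k,[[.44,.33,.05]])[0].astype(int); c=im[max(0,u[1]-80):u[1]+80,max(0,u[0]-90):u[0]+90]
    cv2.imwrite(f'pics/g14{k}.png',cv2.resize(c,None,fx=4,fy=4,interpolation=cv2.INTER_CUBIC))
E
```

```text
time: 24.6
tcp_pos: [0.3602, 0.322, 0.0719]
orientation: [[0.866, 0.5, 0.002], [0.5, -0.866, 0.003], [0.004, -0.001, -1.0]]
contact_force: [0.4, -0.1, -0.3]
finger_gap: 0.0436
in rack [-122.2   41.1   71.9]
t 24.6 tcp [360.2 322.   71.9] yaw 30.02 gap 43.6 F [ 0.4 -0.1 -0.3]
 turn units [-0.02 -0.04 -0.03]  shift units [ 0.07 -0.1   1.4 ]  mm [ 2.2 -2.9 41.9]
```

View pics/g14side.png

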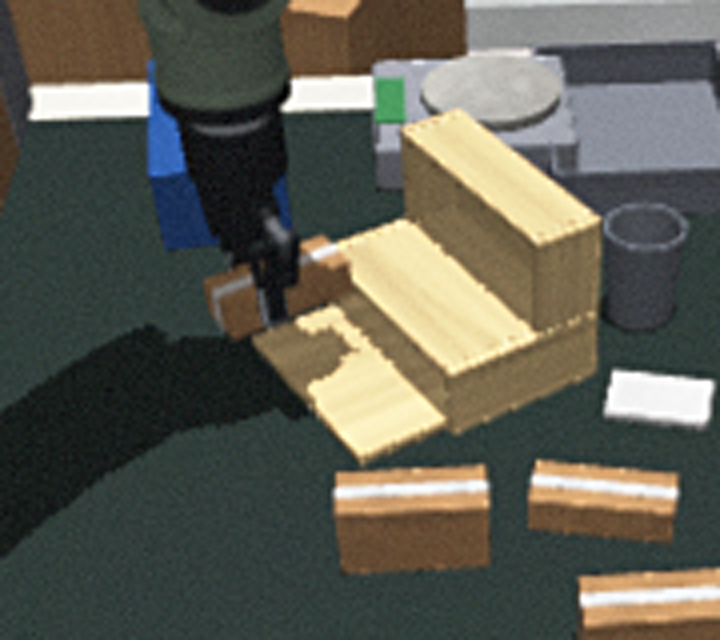

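View pics/g14top.png

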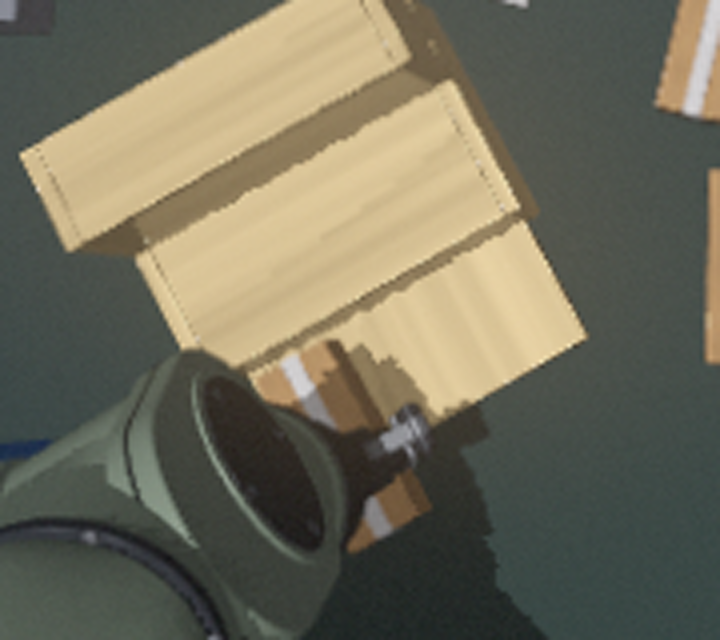

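```bash
python3 -m pendant '[[[0.05,-0.1,0.6,-0.02,-0.04,-0.03,-0.4],[0,0,0.6,0,0,0,-0.4],[0,0,0.4,0,0,0,-0.4],[0,0,0.08,0,0,0,-0.4]]]'; python3 pc.py rack -62 44 16
```

```text
time: 25.03
tcp_pos: [0.3617, 0.3231, 0.0228]
orientation: [[0.868, 0.497, 0.001], [0.497, -0.868, -0.001], [0.0, 0.002, -1.0]]
contact_force: [0.6, 0.4, -0.4]
finger_gap: 0.0433
in rack [-120.4   41.4   22.8]
t 25.03 tcp [361.7 323.1  22.8] yaw 29.77 gap 43.3 F [ 0.6  0.4 -0.4]
 turn units [ 0.02 -0.   -0.08]  shift units [ 1.95 -0.09  0.23]  mm [58.4 -2.6  6.8]
```

```bash
python3 -m pendant '[[[0.2,-0.09,0.05,0.02,0,-0.06,-0.4],[0.5,0,0.02,0,0,0,-0.4],[0.5,0,0,0,0,0,-0.4],[0.5,0,0,0,0,0,-0.4]]]'; python3 pc.py rack -62 44 14
```

```text
time: 25.37
tcp_pos: [0.4061, 0.351, 0.0247]
orientation: [[0.866, 0.5, -0.0], [0.5, -0.866, -0.0], [-0.001, 0.0, -1.0]]
contact_force: [-0.7, 0.6, -1.9]
finger_gap: 0.0434
in rack [-67.9  43.1  24.7]
t 25.37 tcp [406.1 351.   24.7] yaw 29.97 gap 43.4 F [-0.7  0.6 -1.9]
 turn units [ 0.    0.01 -0.04]  shift units [ 0.2  -0.03  0.36]  mm [ 5.9 -0.9 10.7]
```

```bash
python3 -m pendant '[[[0.12,0,0.2,0,0,-0.04,-0.4],[0,0,0.15,0,0,0,-0.4]]]'; python3 pc.py rack -62 44 14;python3 -m pendant '[[[0,0,0.1,0,0,0,-0.4],[0,0,0.02,0,0,0,-0.4]]]'; python3 pc.py rack -62 44 13
```

```text
time: 25.53
tcp_pos: [0.4127, 0.3546, 0.0167]
orientation: [[0.865, 0.502, 0.004], [0.502, -0.865, 0.003], [0.005, -0.0, -1.0]]
contact_force: [-0.7, -1.0, -0.3]
finger_gap: 0.0435
in rack [-60.4  42.9  16.7]
t 25.53 tcp [412.7 354.6  16.7] yaw 30.14 gap 43.5 F [-0.7 -1.  -0.3]
 turn units [-0.   -0.06 -0.  ]  shift units [-0.05 -0.04  0.09]  mm [-1.6 -1.1  2.7]
time: 25.7
tcp_pos: [0.4121, 0.3541, 0.0128]
orientation: [[0.865, 0.502, 0.004], [0.502, -0.865, 0.002], [0.005, -0.0, -1.0]]
contact_force: [1.0, 0.5, -0.5]
finger_gap: 0.0435
in rack [-61.1  42.8  12.8]
t 25.7 tcp [412.1 354.1  12.8] yaw 30.13 gap 43.5 F [ 1.   0.5 -0.5]
 turn units [-0.   -0.05 -0.01]  shift units [-0.03 -0.04 -0.01]  mm [-0.9 -1.2 -0.2]
```

Release (partially) and lift.

```bash
python3 -m pendant '[[[0,0,0.02,0,0,0,-0.2],[0,0,0,0,0,0,0.2],[0,0,-0.05,0,0,0,0.4],[0,0,-0.1,0,0,0,0.4],[0,0,-0.4,0,0,0,0.4],[0,0,-0.8,0,0,0,0.4],[0,0,-1,0,0,0,0.4],[0,0,-1,0,0,0,0.4]]]'; python3 -m pendant '[[[0,0.5,-0.6,0,0,0.5,0.4],[0,0.8,-0.3,0,0,0.9,0.5],[0,0.9,0,0,0,0.9,0.6],[0,0.9,0,0,0,0.9,0.6],[0,0.9,0,0,0,0.9,0.6]]]'
python3 - <<'E'
from h import *
for k in('side','top'):
    im=ctrl.snapshot(k)[:,:,::-1]
    u=proj(k,[[.5,.25,.05]])[0].astype(int); c=im[max(0,u[1]-80):u[1]+80,max(0,u[0]-120):u[0]+80]
    cv2.imwrite(f'pics/g15{k}.png',cv2.resize(c,None,fx=4,fy=4,interpolation=cv2.INTER_CUBIC))
E
python3 plan.py 604 135 120 -11.5
```

```text
time: 26.37
tcp_pos: [0.4084, 0.3514, 0.1147]
orientation: [[0.865, 0.502, -0.004], [0.502, -0.865, -0.004], [-0.005, 0.001, -1.0]]
contact_force: [0.0, -0.3, -0.1]
finger_gap: 0.06
time: 26.78
tcp_pos: [0.4536, 0.2436, 0.1547]
orientation: [[0.986, 0.164, 0.005], [0.164, -0.986, 0.008], [0.007, -0.007, -1.0]]
contact_force: [0.2, 0.1, -0.8]
finger_gap: 0.0681
t 26.88 tcp [454.4 240.5 154.8] yaw 9.17 gap 68.6 F [ 0.  -0.2  0.1]
 turn units [-0.07 -0.06  4.13]  shift units [5.59 2.45 1.16]  mm [167.6  73.5  34.8]
```

View pics/g15side.png

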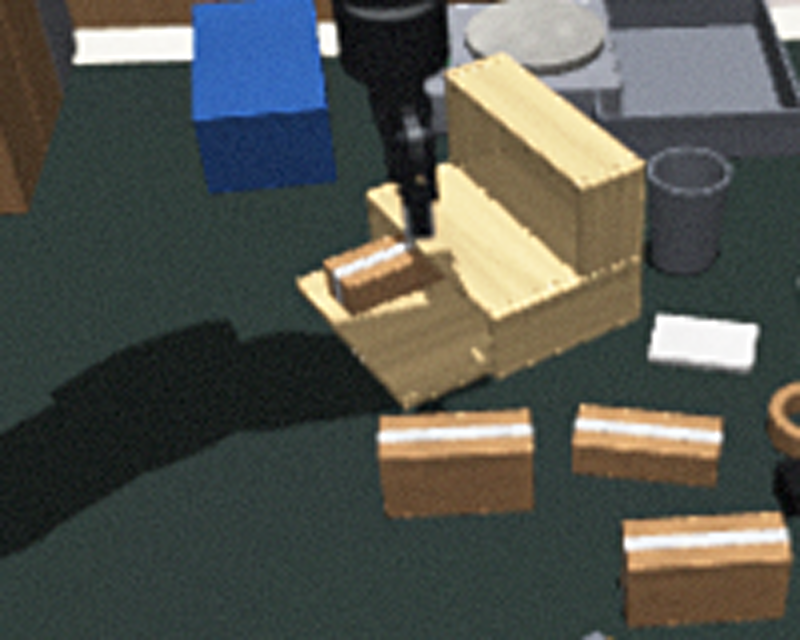

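View pics/g15top.png

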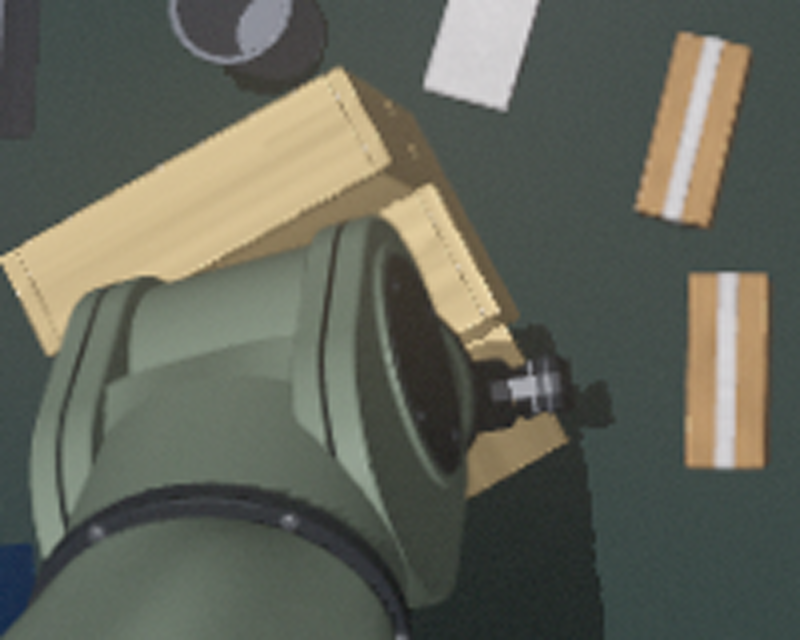

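```bash
python3 -m pendant '[[[0,0,0,-0.07,-0.06,0.9,0.6],[0,0,0,0,0,0.9,0.6],[0,0,0,0,0,0.9,0.6],[0,0,0,0,0,0.9,0.6],[0.4,0.2,0.1,0,0,0.5,0.6],[0.85,0.37,0.2,0,0,0,0.6],[0.85,0.37,0.2,0,0,0,0.6],[0.85,0.37,0.2,0,0,0,0.6]]]' 40;  python3 -m pendant '[[[0.85,0.37,0.2,0,0,0,0.6],[0.85,0.37,0.3,0,0,0,0.6],[0.6,0.3,0.4,0,0,0,0.6],[0.2,0.1,0.5,0,0,0,0.6]]]'; python3 plan.py 604.7 135.5 50 -11.7
```

```text
time: 27.55
tcp_pos: [0.5326, 0.188, 0.1406]
orientation: [[0.979, -0.202, 0.002], [-0.202, -0.979, 0.008], [0.0, -0.008, -1.0]]
contact_force: [-0.3, 0.4, 1.0]
finger_gap: 0.0684
time: 27.88
tcp_pos: [0.6069, 0.1329, 0.1006]
orientation: [[0.98, -0.201, 0.008], [-0.201, -0.98, 0.008], [0.006, -0.01, -1.0]]
contact_force: [-0.0, -0.2, 0.2]
finger_gap: 0.0685
t 27.88 tcp [606.9 132.9 100.6] yaw -11.6 gap 68.5 F [-0.  -0.2  0.2]
 turn units [-0.11 -0.07  0.02]  shift units [-0.09 -0.07  1.69]  mm [-2.7 -2.1 50.6]
```

```bash
python3 -m pendant '[[[-0.05,-0.05,0.5,-0.11,-0.07,0.02,0.6],[0,0,0.6,0,0,0,0.6],[0,0,0.4,0,0,0,0.6]]]'; python3 plan.py 604.7 135.5 8 -11.7
```

```text
time: 28.13
tcp_pos: [0.6086, 0.131, 0.0547]
orientation: [[0.979, -0.204, 0.001], [-0.204, -0.979, -0.001], [0.001, 0.0, -1.0]]
contact_force: [0.6, -1.0, 0.6]
finger_gap: 0.0683
t 28.13 tcp [608.6 131.   54.7] yaw -11.78 gap 68.3 F [ 0.6 -1.   0.6]
 turn units [ 0.   -0.02 -0.02]  shift units [-0.16 -0.12  1.56]  mm [-4.7 -3.6 46.7]
```

```bash
python3 -m pendant '[[[-0.15,-0.12,0.4,0,-0.02,0,0.6],[0,0,0.6,0,0,0,0.6],[0,0,0.4,0,0,0,0.6],[0,0,0.1,0,0,0,0.4],[0,0,0,0,0,0,-0.2],[0,0,0,0,0,0,-0.4],[0,0,0,0,0,0,-0.4],[0,0,0,0,0,0,-0.4]]]' 40; python3 plan.py 604.7 135.5 8 -11.7
```

```text
time: 28.8
tcp_pos: [0.6059, 0.1349, 0.0092]
orientation: [[0.979, -0.202, 0.0], [-0.202, -0.979, 0.001], [0.0, -0.001, -1.0]]
contact_force: [0.6, 1.2, -0.5]
finger_gap: 0.0431
t 28.8 tcp [605.9 134.9   9.2] yaw -11.63 gap 43.1 F [ 0.6  1.2 -0.5]
 turn units [-0.01 -0.    0.01]  shift units [-0.04 -0.01  0.04]  mm [-1.3 -0.3  1.2]
```

```bash
python3 -m pendant '[[[0,0,-0.3,0,0,0,-0.4],[0,0,-0.8,0,0,0,-0.4],[0,0,-1,0,0,0,-0.4],[0,0,-1,0,0,0,-0.4],[-0.3,0,-1,0,0,0,-0.4],[-0.6,0,-0.5,0,0,0,-0.4],[-0.8,0,0,0,0,-0.5,-0.4],[-0.8,0,0,0,0,-0.9,-0.4]]]';python3 -m pendant '[[[0,0,0,0,0,-0.9,-0.4],[0,0,0,0,0,-0.9,-0.4],[0,0,0,0,0,-0.9,-0.4],[0,0,0,0,0,-0.9,-0.4],[0,0,0,0,0,-0.9,-0.4],[0,0,0,0,0,-0.9,-0.4],[0,0,0,0,0,-0.9,-0.4],[0,0,0,0,0,-0.6,-0.4]]]'; python3 pc.py rack -118 -44 100
```

```text
time: 29.47
tcp_pos: [0.5331, 0.1473, 0.1605]
orientation: [[0.996, -0.083, 0.007], [-0.083, -0.997, 0.001], [0.007, -0.002, -1.0]]
contact_force: [0.4, 0.3, -0.8]
finger_gap: 0.0431
time: 30.13
tcp_pos: [0.5296, 0.1487, 0.1715]
orientation: [[0.851, 0.526, 0.016], [0.526, -0.851, 0.004], [0.016, 0.005, -1.0]]
contact_force: [0.2, -0.4, -0.3]
finger_gap: 0.0431
in rack [ -62.7 -193.8  171.5]
t 30.13 tcp [529.6 148.7 171.5] yaw 31.71 gap 43.1 F [ 0.2 -0.4 -0.3]
 turn units [ 0.05 -0.18  0.31]  shift units [-1.84 -4.99  2.38]  mm [ -55.3 -149.8   71.5]
```

```bash
python3 -m pendant '[[[-0.4,-0.4,0,0.05,-0.18,0.3,-0.4],[-0.4,-0.8,0.2,0,0,0,-0.4],[-0.4,-0.9,0.3,0,0,0,-0.4],[-0.3,-0.9,0.3,0,0,0,-0.4],[-0.2,-0.9,0.4,0,0,0,-0.4],[-0.1,-0.6,0.4,0,0,0,-0.4],[0,-0.3,0.4,0,0,0,-0.4]]]';python3 pc.py rack -118 -44 60
```

```text
time: 30.72
tcp_pos: [0.4093, 0.2455, 0.1178]
orientation: [[0.866, 0.5, 0.013], [0.5, -0.866, 0.002], [0.012, 0.004, -1.0]]
contact_force: [0.7, 0.5, -0.7]
finger_gap: 0.043
in rack [-118.1  -49.7  117.8]
t 30.72 tcp [409.3 245.5 117.8] yaw 29.99 gap 43.0 F [ 0.7  0.5 -0.7]
 turn units [ 0.05 -0.14 -0.03]  shift units [ 0.   -0.19  1.93]  mm [ 0.1 -5.7 57.8]
```

```bash
python3 -m pendant '[[[0,-0.1,0.4,0.05,-0.14,-0.03,-0.4],[0,0,0.7,0,0,0,-0.4],[0,0,0.7,0,0,0,-0.4],[0,0,0.7,0,0,0,-0.4],[0,0,0.4,0,0,0,-0.4]]]';python3 pc.py rack -118 -44 24;  python3 - <<'E'
from h import *
for k in('side','top'):
    im=ctrl.snapshot(k)[:,:,::-1]
    u=proj(k,[[.44,.33,.05]])[0].astype(int); c=im[max(0,u[1]-80):u[1]+80,max(0,u[0]-90):u[0]+90]
    cv2.imwrite(f'pics/g16{k}.png',cv2.resize(c,None,fx=4,fy=4,interpolation=cv2.INTER_CUBIC))
E
```

```text
time: 31.13
tcp_pos: [0.4094, 0.2506, 0.0302]
orientation: [[0.863, 0.505, 0.003], [0.505, -0.863, 0.003], [0.004, -0.002, -1.0]]
contact_force: [-0.0, 0.5, -0.7]
finger_gap: 0.0433
in rack [-115.5  -45.4   30.2]
t 31.13 tcp [409.4 250.6  30.2] yaw 30.35 gap 43.3 F [-0.   0.5 -0.7]
 turn units [-0.02 -0.05  0.04]  shift units [-0.08 -0.05  0.21]  mm [-2.5 -1.4  6.2]
```

View pics/g16side.png

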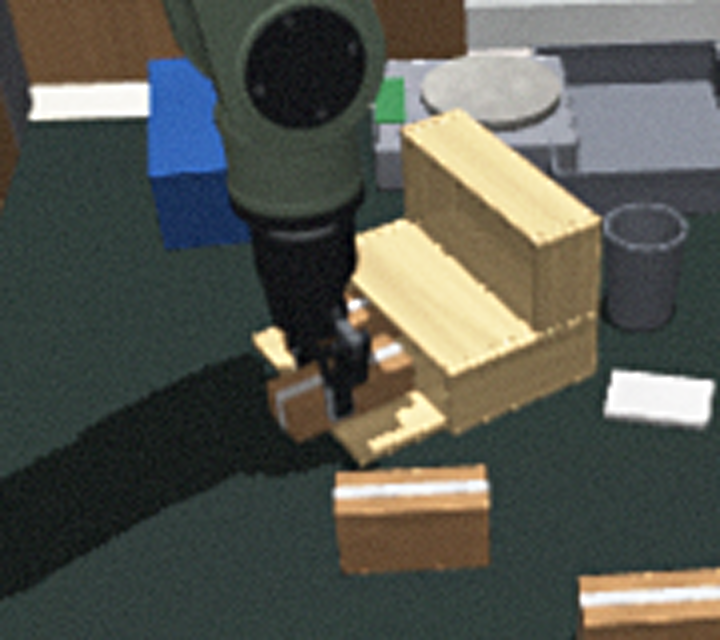

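```bash
python3 pc.py rack -59 -44 24; python3 -m pendant '[[[0.2,-0.05,0,-0.02,-0.05,0.04,-0.4],[0.5,0,0,0,0,0,-0.4],[0.5,0,0,0,0,0,-0.4],[0.4,0,0,0,0,0,-0.4]]]';python3 pc.py rack -59 -44 20
```

```text
in rack [-115.9  -45.5   30.4]
t 31.23 tcp [409.2 250.3  30.4] yaw 30.33 gap 43.3 F [-0.3 -0.4  0.1]
 turn units [-0.02 -0.03  0.04]  shift units [ 1.9  -0.05  0.21]  mm [56.9 -1.5  6.4]
time: 31.57
tcp_pos: [0.4499, 0.2731, 0.0334]
orientation: [[0.866, 0.5, -0.007], [0.5, -0.866, -0.005], [-0.009, 0.0, -1.0]]
contact_force: [-5.0, -3.2, -11.4]
finger_gap: 0.0436
in rack [-69.2 -46.2  33.4]
t 31.57 tcp [449.9 273.1  33.4] yaw 30.01 gap 43.6 F [ -5.   -3.2 -11.4]
 turn units [ 0.01  0.1  -0.03]  shift units [ 0.34 -0.07  0.45]  mm [10.2 -2.2 13.4]
```

```bash
python3 -m pendant '[[[0,-0.05,0.25,0,0.1,-0.03,-0.4],[0,0,0.1,0,0,0,-0.4]]]';python3 pc.py rack -59 -44 20
```

```text
time: 31.73
tcp_pos: [0.4519, 0.2749, 0.0253]
orientation: [[0.865, 0.502, 0.003], [0.502, -0.865, 0.001], [0.003, 0.001, -1.0]]
contact_force: [-0.1, 0.2, -2.2]
finger_gap: 0.0431
in rack [-66.6 -45.7  25.3]
t 31.73 tcp [451.9 274.9  25.3] yaw 30.12 gap 43.1 F [-0.1  0.2 -2.2]
 turn units [ 0.01 -0.03 -0.01]  shift units [ 0.25 -0.06  0.18]  mm [ 7.6 -1.7  5.3]
```

```bash
python3 -m pendant '[[[0.2,-0.05,0.12,0.01,-0.03,0,-0.4],[0.05,0,0.06,0,0,0,-0.4],[0,0,0.03,0,0,0,-0.4]]]';python3 pc.py rack -59 -44 20
```

```text
time: 31.98
tcp_pos: [0.4595, 0.28, 0.0207]
orientation: [[0.865, 0.501, 0.001], [0.501, -0.865, 0.001], [0.001, -0.0, -1.0]]
contact_force: [-0.3, 0.5, -0.0]
finger_gap: 0.0431
in rack [-57.5 -45.   20.7]
t 31.98 tcp [459.5 280.   20.7] yaw 30.07 gap 43.1 F [-0.3  0.5 -0. ]
 turn units [-0.   -0.02 -0.02]  shift units [-0.05 -0.03  0.02]  mm [-1.5 -1.   0.7]
```

```bash
python3 -m pendant '[[[0,0,0.06,0,0,0,-0.4],[0,0,0,0,0,0,0],[0,0,-0.05,0,0,0,0.4],[0,0,-0.1,0,0,0,0.4],[0,0,-0.4,0,0,0,0.4],[0,0,-0.8,0,0,0,0.4],[0,0,-1,0,0,0,0.4],[0,0,-1,0,0,0,0.4]]]'; python3 -m pendant '[[[-0.3,0.2,-0.8,0,0,0.5,0.4],[0,0.6,-0.5,0,0,0.9,0.5],[0,0.9,0,0,0,0.9,0.6],[0,0.9,0,0,0,0.9,0.6],[0,0.9,0,0,0,0.9,0.6]]]'
python3 - <<'E'
from h import *
for k in('side','top'):
    im=ctrl.snapshot(k)[:,:,::-1]
    u=proj(k,[[.5,.25,.05]])[0].astype(int); c=im[max(0,u[1]-80):u[1]+80,max(0,u[0]-120):u[0]+80]
    cv2.imwrite(f'pics/g17{k}.png',cv2.resize(c,None,fx=4,fy=4,interpolation=cv2.INTER_CUBIC))
E
python3 plan.py 445 108 120 -0.7
```

```text
time: 32.65
tcp_pos: [0.4573, 0.2782, 0.1219]
orientation: [[0.866, 0.5, -0.005], [0.5, -0.866, -0.003], [-0.006, 0.0, -1.0]]
contact_force: [-0.3, 1.0, 0.0]
finger_gap: 0.0601
time: 33.07
tcp_pos: [0.4868, 0.1788, 0.1743]
orientation: [[0.987, 0.163, 0.004], [0.162, -0.987, 0.007], [0.005, -0.006, -1.0]]
contact_force: [-0.1, -0.3, 0.0]
finger_gap: 0.0683
t 33.17 tcp [487.5 175.4 174.2] yaw 9.05 gap 68.5 F [-0.5  0.1  0.7]
 turn units [-0.05 -0.05  1.95]  shift units [-1.39  2.27  1.81]  mm [-41.6  68.   54.2]
```

View pics/g17side.png

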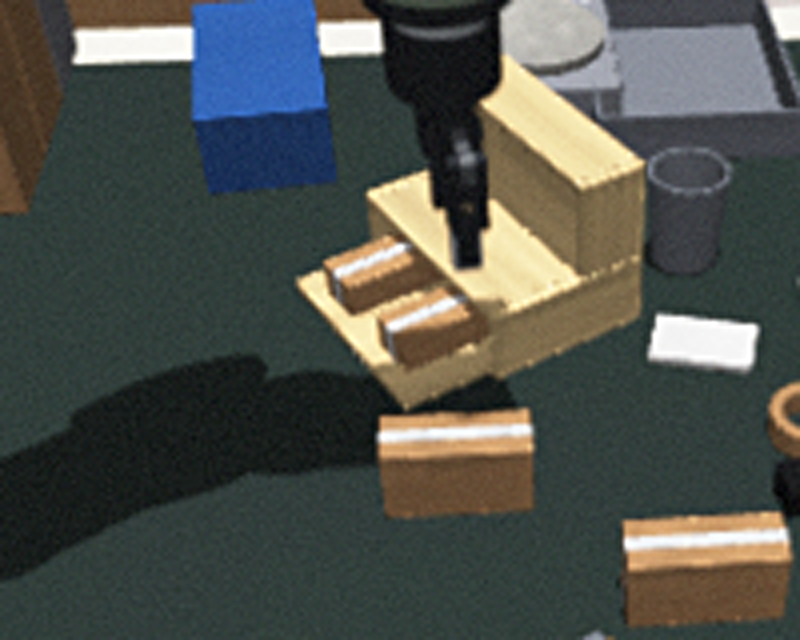

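View pics/g17top.png

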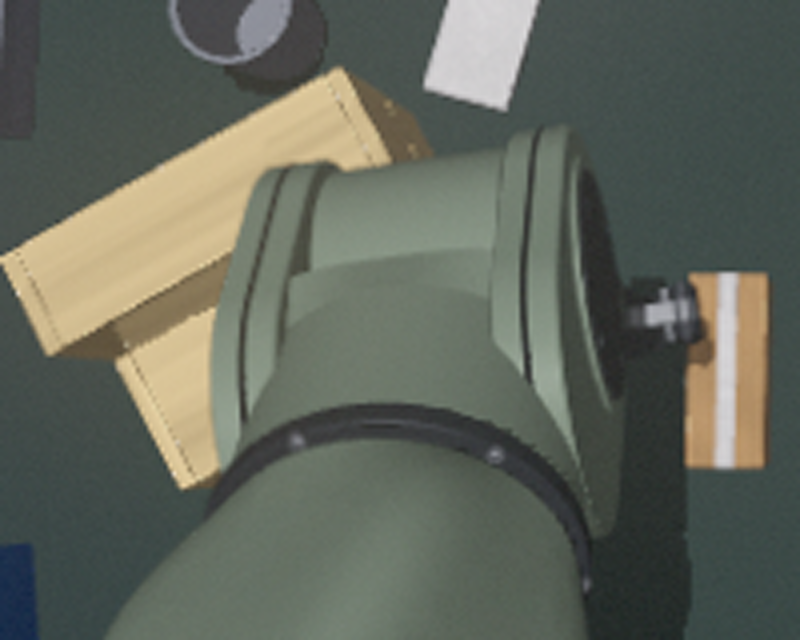

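```bash
python3 -m pendant '[[[0,0.3,0,-0.05,-0.05,0.9,0.6],[-0.3,0.6,0,0,0,0.9,0.6],[-0.4,0.6,0.2,0,0,0.15,0.6],[-0.4,0.6,0.3,0,0,0,0.6],[-0.2,0.2,0.4,0,0,0,0.6]]]' 45; python3 plan.py 450 108.1 80 -0.7
```

```text
time: 33.58
tcp_pos: [0.4503, 0.106, 0.1517]
orientation: [[1.0, -0.016, 0.005], [-0.016, -1.0, 0.003], [0.005, -0.003, -1.0]]
contact_force: [-0.2, 0.4, -0.7]
finger_gap: 0.0681
t 33.58 tcp [450.3 106.  151.7] yaw -0.94 gap 68.1 F [-0.2  0.4 -0.7]
 turn units [-0.04 -0.06 -0.05]  shift units [-0.01 -0.07  2.39]  mm [-0.3 -2.1 71.7]
```

```bash
python3 -m pendant '[[[0,-0.05,0.4,-0.04,-0.06,-0.05,0.6],[0,0,0.8,0,0,0,0.6],[0,0,0.8,0,0,0,0.6],[0,0,0.2,0,0,0,0.6]]]' 45; python3 plan.py 450 108.1 33 -0.7
python3 - <<'E'
from h import *
for k in('side','top'):
    im=ctrl.snapshot(k)[:,:,::-1]
    u=proj(k,[[.475,.108,.05]])[0].astype(int); c=im[max(0,u[1]-50):u[1]+50,max(0,u[0]-60):u[0]+60]
    cv2.imwrite(f'pics/g18{k}.png',cv2.resize(c,None,fx=5,fy=5,interpolation=cv2.INTER_CUBIC))
E
```

```text
time: 33.92
tcp_pos: [0.449, 0.1076, 0.0867]
orientation: [[1.0, -0.01, 0.002], [-0.01, -1.0, 0.002], [0.002, -0.002, -1.0]]
contact_force: [0.4, 0.3, -0.3]
finger_gap: 0.0684
t 33.92 tcp [449.  107.6  86.7] yaw -0.6 gap 68.4 F [ 0.4  0.3 -0.3]
 turn units [-0.03 -0.02  0.02]  shift units [ 0.03 -0.02  1.79]  mm [ 1.  -0.6 53.7]
```

View pics/g18side.png

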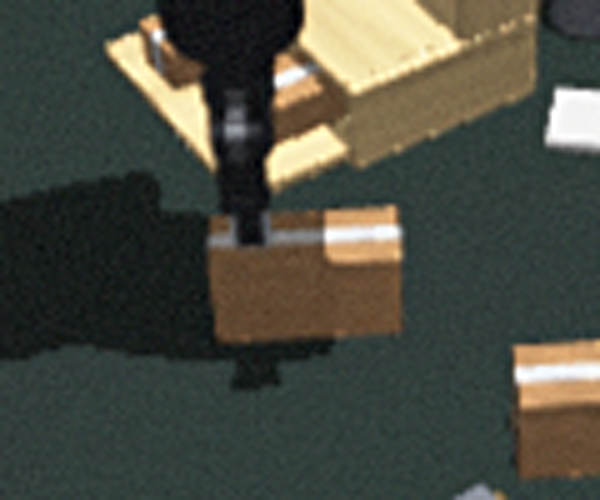

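```bash
python3 -m pendant '[[[0.03,0,0.6,-0.03,-0.02,0.02,0.6],[0,0,0.7,0,0,0,0.6],[0,0,0.4,0,0,0,0.6],[0,0,0.1,0,0,0,0.3],[0,0,0,0,0,0,-0.2],[0,0,0,0,0,0,-0.4],[0,0,0,0,0,0,-0.4],[0,0,0,0,0,0,-0.4]]]' 45; python3 plan.py 450 108.1 33 -0.7
```

```text
time: 34.68
tcp_pos: [0.4545, 0.11, 0.0427]
orientation: [[1.0, -0.009, 0.011], [-0.009, -1.0, 0.003], [0.011, -0.003, -1.0]]
contact_force: [-0.3, -0.0, -1.6]
finger_gap: 0.0432
t 34.68 tcp [454.5 110.   42.7] yaw -0.54 gap 43.2 F [-0.3 -0.  -1.6]
 turn units [-0.04 -0.13  0.03]  shift units [-0.15  0.06  0.32]  mm [-4.4  1.9  9.7]
```

```bash
python3 -m pendant '[[[0,0,0,0,0,0,0],[0,0,0,0,0,0,0.3],[0,0,0,0,0,0,0.3],[-0.1,0.06,0.2,-0.04,-0.13,0.03,0.3],[0,0,0.08,0,0,0,0.3]]]'; python3 plan.py 450 108.1 33 -0.7
```

```text
time: 35.1
tcp_pos: [0.4522, 0.1085, 0.0358]
orientation: [[1.0, -0.012, 0.002], [-0.012, -1.0, 0.0], [0.002, -0.0, -1.0]]
contact_force: [1.1, -0.1, -0.3]
finger_gap: 0.0553
t 35.1 tcp [452.2 108.5  35.8] yaw -0.68 gap 55.3 F [ 1.1 -0.1 -0.3]
 turn units [-0.01 -0.02  0.  ]  shift units [-0.07  0.01  0.09]  mm [-2.2  0.4  2.8]
```

```bash
python3 -m pendant '[[[-0.03,0,0.08,0,-0.02,0,0],[0,0,0.02,0,0,0,-0.4],[0,0,0,0,0,0,-0.4],[0,0,0,0,0,0,-0.4],[0,0,0,0,0,0,-0.4]]]' 45; python3 plan.py 450 108.1 33 -0.7
```

```text
time: 35.52
tcp_pos: [0.4512, 0.1085, 0.0326]
orientation: [[1.0, -0.011, 0.0], [-0.011, -1.0, 0.001], [0.0, -0.001, -1.0]]
contact_force: [-0.0, -0.2, 9.1]
finger_gap: 0.0434
t 35.52 tcp [451.2 108.5  32.6] yaw -0.65 gap 43.4 F [-0.  -0.2  9.1]
 turn units [-0.01 -0.    0.01]  shift units [-0.04  0.01 -0.01]  mm [-1.1  0.4 -0.4]
```

```bash
python3 -m pendant '[[[0,0,-0.3,0,0,0,-0.4],[0,0,-0.8,0,0,0,-0.4],[0,0,-1,0,0,-0.6,-0.4],[0,0,-1,0,0,-0.9,-0.4],[0,0,-1,0,0,-0.9,-0.4],[0,0,-0.3,0,0,-0.9,-0.4],[0,0,0,0,0,-0.9,-0.4],[0,0,0,0,0,-0.9,-0.4]]]'; python3 -m pendant '[[[0,0,0,0,0,-0.9,-0.4],[0,0,0,0,0,-0.3,-0.4]]]';python3 pc.py rack -45 44 115;  python3 - <<'E'
from h import *
for k in('side',):
    im=ctrl.snapshot(k)[:,:,::-1]
    u=proj(k,[[.475,.108,.13]])[0].astype(int); c=im[max(0,u[1]-50):u[1]+60,max(0,u[0]-60):u[0]+60]
    cv2.imwrite(f'pics/g19{k}.png',cv2.resize(c,None,fx=5,fy=5,interpolation=cv2.INTER_CUBIC))
E
```

```text
time: 36.18
tcp_pos: [0.4491, 0.1069, 0.1719]
orientation: [[0.901, 0.433, -0.005], [0.433, -0.901, -0.002], [-0.005, 0.0, -1.0]]
contact_force: [0.4, -0.4, -1.7]
finger_gap: 0.0434
time: 36.35
tcp_pos: [0.4488, 0.1067, 0.1731]
orientation: [[0.847, 0.532, -0.004], [0.532, -0.847, -0.002], [-0.005, -0.0, -1.0]]
contact_force: [0.3, 0.3, 0.1]
finger_gap: 0.0433
in rack [-153.7 -189.6  173.1]
t 36.35 tcp [448.8 106.7 173.1] yaw 32.15 gap 43.3 F [0.3 0.3 0.1]
 turn units [0.   0.05 0.4 ]  shift units [ 3.62 -7.79  1.94]  mm [ 108.7 -233.6   58.1]
```

View pics/g19side.png

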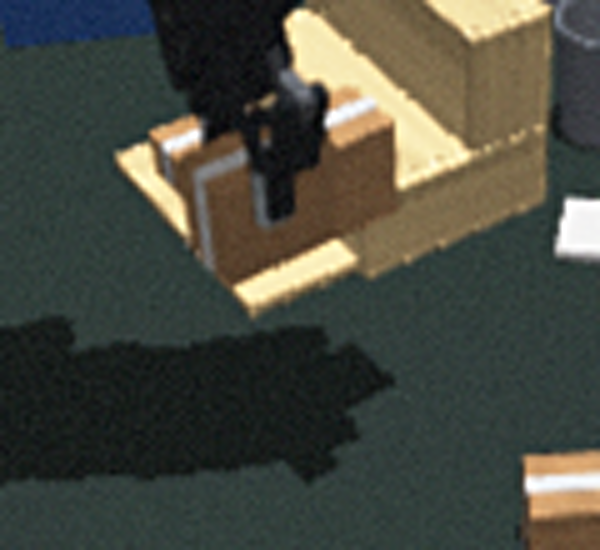

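```bash
python3 -m pendant '[[[0.2,-0.4,0,0,0.05,0.4,-0.4],[0.4,-0.8,0,0,0,0,-0.4],[0.4,-0.9,0,0,0,0,-0.4],[0.4,-0.9,0,0,0,0,-0.4],[0.4,-0.9,0.1,0,0,0,-0.4],[0.4,-0.9,0.2,0,0,0,-0.4],[0.4,-0.9,0.2,0,0,0,-0.4],[0.4,-0.9,0.2,0,0,0,-0.4]]]';python3 pc.py rack -45 44 115
```

```text
time: 37.07
tcp_pos: [0.4294, 0.3255, 0.1519]
orientation: [[0.882, 0.472, -0.002], [0.472, -0.882, -0.004], [-0.003, 0.003, -1.0]]
contact_force: [0.7, -0.0, -0.1]
finger_gap: 0.0434
in rack [-60.6   9.4 151.9]
t 37.07 tcp [429.4 325.5 151.9] yaw 28.14 gap 43.4 F [ 0.7 -0.  -0.1]
 turn units [ 0.03  0.04 -0.4 ]  shift units [ 0.52 -1.15  1.23]  mm [ 15.6 -34.6  36.9]
```

```bash
python3 -m pendant '[[[0.1,-0.4,0.2,0.03,0.04,-0.25,-0.4],[0.1,-0.4,0.4,0,0,-0.15,-0.4],[0.1,-0.1,0.3,0,0,0,-0.4]]]';python3 pc.py rack -42 44 104;  python3 - <<'E'
from h import *
for k in('side','top'):
    im=ctrl.snapshot(k)[:,:,::-1]
    u=proj(k,[[.47,.35,.1]])[0].astype(int); c=im[max(0,u[1]-60):u[1]+70,max(0,u[0]-80):u[0]+80]
    cv2.imwrite(f'pics/g20{k}.png',cv2.resize(c,None,fx=4,fy=4,interpolation=cv2.INTER_CUBIC))
E
```

```text
time: 37.32
tcp_pos: [0.4212, 0.3605, 0.1231]
orientation: [[0.864, 0.504, -0.001], [0.504, -0.864, 0.002], [0.0, -0.002, -1.0]]
contact_force: [-0.7, 0.7, -1.6]
finger_gap: 0.0433
in rack [-50.1  43.8 123.1]
t 37.32 tcp [421.2 360.5 123.1] yaw 30.26 gap 43.3 F [-0.7  0.7 -1.6]
 turn units [-0.02 -0.    0.02]  shift units [ 0.27 -0.01  0.64]  mm [ 8.1 -0.2 19.1]
```

View pics/g20side.png

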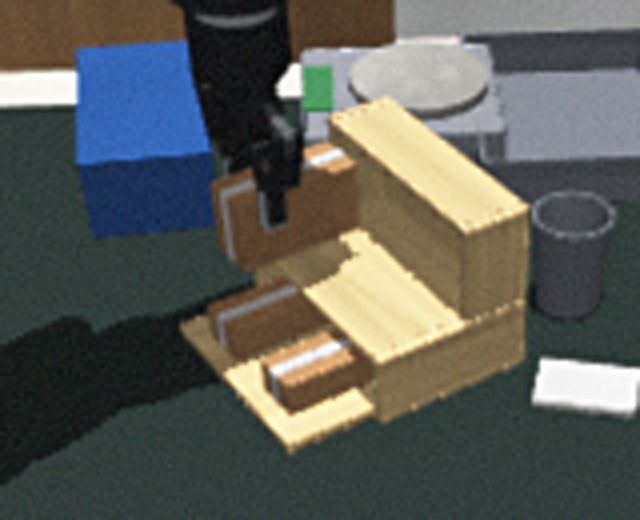

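```bash
python3 -m pendant '[[[0,0,0.3,-0.02,0,0.02,-0.4],[0,0,0.2,0,0,0,-0.4],[0,0,0.1,0,0,0,-0.4]]]';python3 pc.py rack 18 44 101
```

```text
time: 37.67
tcp_pos: [0.4239, 0.3554, 0.1048]
orientation: [[0.869, 0.495, 0.001], [0.495, -0.869, -0.002], [0.0, 0.003, -1.0]]
contact_force: [0.4, -0.1, -0.1]
finger_gap: 0.0437
in rack [-50.3  38.  104.8]
t 37.67 tcp [423.9 355.4 104.8] yaw 29.68 gap 43.7 F [ 0.4 -0.1 -0.1]
 turn units [ 0.03 -0.   -0.09]  shift units [ 2.28 -0.2   0.13]  mm [68.3 -6.   3.8]
```

```bash
python3 -m pendant '[[[0.2,-0.15,0.05,0.03,0,-0.09,-0.4],[0.4,0,0.05,0,0,0,-0.4],[0.4,0,0.05,0,0,0,-0.4]]]';python3 pc.py rack 18 44 101
```

```text
time: 37.92
tcp_pos: [0.4483, 0.3733, 0.1002]
orientation: [[0.866, 0.5, -0.001], [0.5, -0.866, -0.001], [-0.002, 0.0, -1.0]]
contact_force: [0.3, -0.8, -1.2]
finger_gap: 0.0431
in rack [-20.3  41.2 100.2]
t 37.92 tcp [448.3 373.3 100.2] yaw 30.03 gap 43.1 F [ 0.3 -0.8 -1.2]
 turn units [ 0.    0.02 -0.03]  shift units [ 1.28 -0.09 -0.03]  mm [38.3 -2.8 -0.8]
```

```bash
python3 -m pendant '[[[0.35,-0.09,0,0,0,-0.03,-0.4],[0.4,0,0,0,0,0,-0.4],[0.25,0,0,0,0,0,-0.4]]]';python3 pc.py rack 18 44 98
```

```text
time: 38.17
tcp_pos: [0.4758, 0.3918, 0.1004]
orientation: [[0.865, 0.502, -0.001], [0.502, -0.865, -0.0], [-0.001, -0.0, -1.0]]
contact_force: [0.4, 0.1, -1.5]
finger_gap: 0.0435
in rack [ 12.8  43.4 100.4]
t 38.17 tcp [475.8 391.8 100.4] yaw 30.14 gap 43.5 F [ 0.4  0.1 -1.5]
 turn units [-0.    0.01 -0.  ]  shift units [ 0.17 -0.02  0.08]  mm [ 5.2 -0.6  2.4]
```

```bash
python3 -m pendant '[[[0.1,0,0.05,0,0,0,-0.4],[0.03,0,0.05,0,0,0,-0.4],[0,0,0.02,0,0,0,-0.4]]]';python3 pc.py rack 18 44 97
python3 - <<'E'
from h import *
for k in('side','top'):
    im=ctrl.snapshot(k)[:,:,::-1]
    u=proj(k,[[.5,.35,.1]])[0].astype(int); c=im[max(0,u[1]-60):u[1]+70,max(0,u[0]-80):u[0]+80]
    cv2.imwrite(f'pics/g21{k}.png',cv2.resize(c,None,fx=4,fy=4,interpolation=cv2.INTER_CUBIC))
E
```

```text
time: 38.42
tcp_pos: [0.4811, 0.3942, 0.0967]
orientation: [[0.865, 0.501, 0.001], [0.501, -0.865, 0.001], [0.001, -0.0, -1.0]]
contact_force: [-3.6, -0.7, 15.6]
finger_gap: 0.0434
in rack [18.6 42.8 96.7]
t 38.42 tcp [481.1 394.2  96.7] yaw 30.1 gap 43.4 F [-3.6 -0.7 15.6]
 turn units [-0.   -0.01 -0.01]  shift units [-0.02 -0.04 -0.01]  mm [-0.6 -1.2 -0.3]
```

View pics/g21side.png

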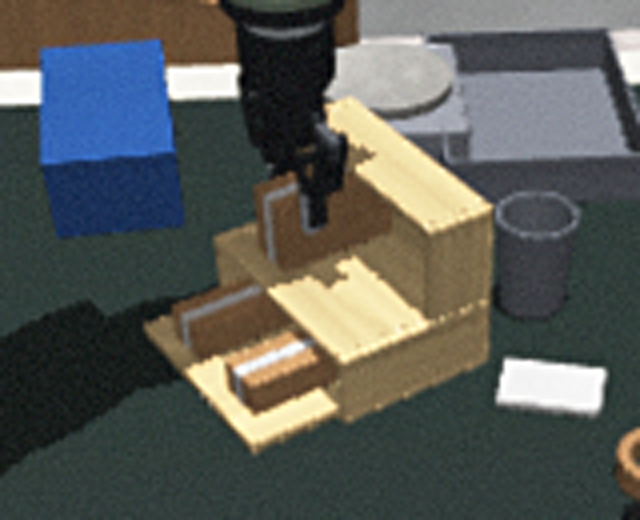

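```bash
python3 -m pendant '[[[0,0,0,0,0,0,0],[0,0,0,0,0,0,0.3],[0,0,-0.1,0,0,0,0.3],[0,0,-0.2,0,0,0,0.3],[-0.2,0,-0.6,0,0,0,0.3],[-0.3,0,-0.8,0,0,0,0.3],[-0.3,0,-0.8,0,0,0,0.3],[-0.2,0.3,-0.3,0,0,0.2,0.3]]]'; python3 -m pendant '[[[0,0.6,0,0,0,0.9,0.4],[0,0.9,0,0,0,0.9,0.4],[0,0.9,0,0,0,0.9,0.5],[0,0.9,0,0,0,0.9,0.6],[0,0.9,0,0,0,0.9,0.6],[0,0.9,0,0,0,0.9,0.6],[0,0.9,0,0,0,0,0.6],[0,0.9,0,0,0,0,0.6]]]'
python3 - <<'E'
from h import *
for k in('side','top'):
    im=ctrl.snapshot(k)[:,:,::-1]
    c=im[80:240,180:440] if k=='side' else im[120:290,90:390]
    cv2.imwrite(f'pics/g22{k}.png',cv2.resize(c,None,fx=2.6,fy=2.6,interpolation=cv2.INTER_CUBIC))
E
python3 plan.py 617 -11 120 1.3
```

```text
time: 39.18
tcp_pos: [0.4568, 0.371, 0.1841]
orientation: [[0.873, 0.488, -0.002], [0.488, -0.873, -0.0], [-0.002, -0.001, -1.0]]
contact_force: [0.1, 0.8, 0.7]
finger_gap: 0.0555
time: 39.85
tcp_pos: [0.5034, 0.1647, 0.1886]
orientation: [[1.0, 0.014, 0.004], [0.014, -1.0, 0.005], [0.004, -0.005, -1.0]]
contact_force: [0.8, -0.3, -0.3]
finger_gap: 0.0684
t 39.95 tcp [504.  161.6 189. ] yaw 0.51 gap 68.3 F [-0.6  1.3  0.4]
 turn units [-0.04 -0.05 -0.16]  shift units [3.64 5.84 2.3 ]  mm [109.1 175.1  69. ]
```

View pics/g22side.png

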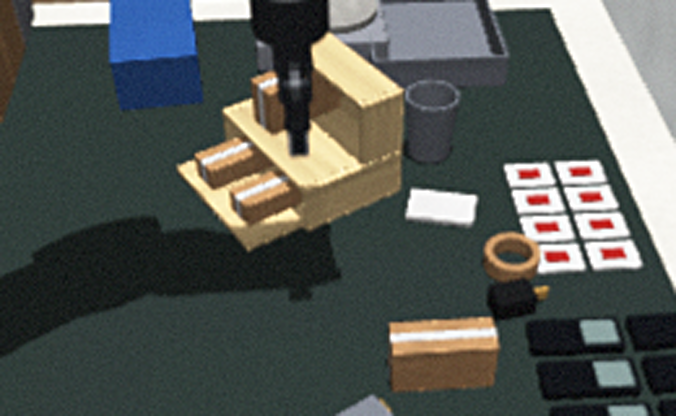

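View pics/g22top.png

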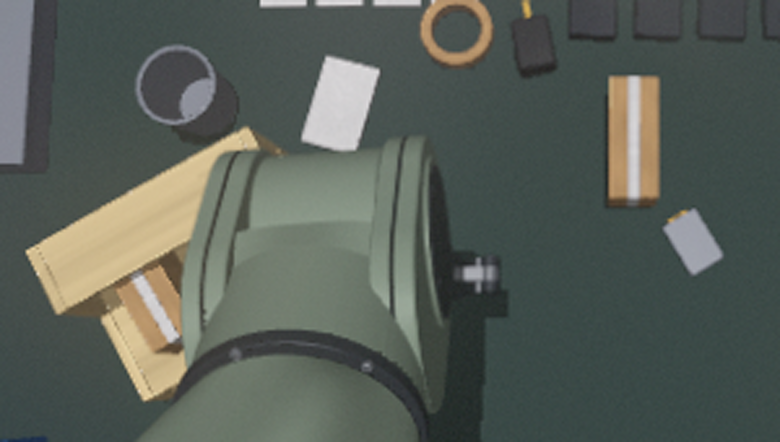

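```bash
python3 -m pendant '[[[0.3,0.5,0,-0.04,-0.05,-0.16,0.6],[0.5,0.8,0,0,0,0,0.6],[0.5,0.85,0,0,0,0,0.6],[0.5,0.85,0.2,0,0,0,0.6],[0.5,0.85,0.3,0,0,0,0.6],[0.5,0.8,0.4,0,0,0,0.6],[0.4,0.6,0.4,0,0,0,0.6],[0.2,0.3,0.4,0,0,0,0.6]]]' 45; python3 plan.py 617 -11 80 1.3
```

```text
time: 40.62
tcp_pos: [0.614, -0.008, 0.1395]
orientation: [[1.0, 0.024, 0.005], [0.024, -1.0, 0.003], [0.005, -0.003, -1.0]]
contact_force: [-0.8, -0.3, -0.0]
finger_gap: 0.0686
t 40.62 tcp [614.   -8.  139.5] yaw 1.38 gap 68.6 F [-0.8 -0.3 -0. ]
 turn units [-0.03 -0.05  0.02]  shift units [0.1  0.1  1.98]  mm [ 2.9  3.  59.5]
```

```bash
python3 -m pendant '[[[0.05,0.05,0.5,-0.03,-0.05,0.02,0.6],[0,0,0.8,0,0,0,0.6],[0,0,0.4,0,0,0,0.6]]]'; python3 plan.py 617 -11 33 1.3
python3 - <<'E'
from h import *
for k in('side','top'):
    im=ctrl.snapshot(k)[:,:,::-1]
    u=proj(k,[[.642,-.01,.05]])[0].astype(int); c=im[max(0,u[1]-50):u[1]+50,max(0,u[0]-60):u[0]+60]
    cv2.imwrite(f'pics/g23{k}.png',cv2.resize(c,None,fx=5,fy=5,interpolation=cv2.INTER_CUBIC))
E
```

```text
time: 40.87
tcp_pos: [0.6172, -0.0137, 0.0866]
orientation: [[1.0, 0.017, 0.002], [0.017, -1.0, -0.002], [0.002, 0.002, -1.0]]
contact_force: [-0.1, 0.1, -0.4]
finger_gap: 0.0683
t 40.87 tcp [617.2 -13.7  86.6] yaw 0.95 gap 68.3 F [-0.1  0.1 -0.4]
 turn units [ 0.02 -0.02 -0.07]  shift units [-0.   -0.09  1.79]  mm [-0.1 -2.7 53.6]
```

View pics/g23side.png

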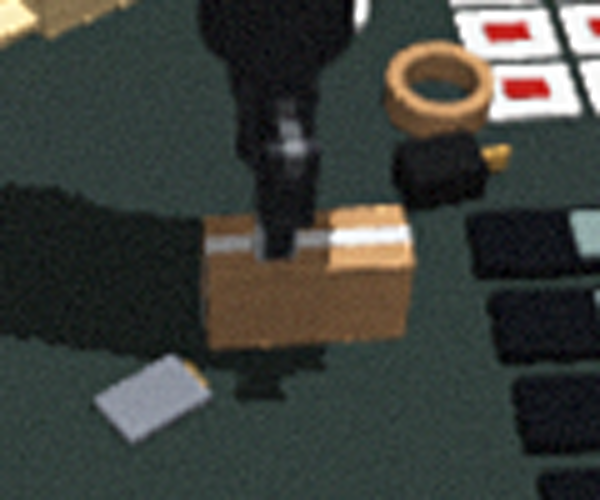

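```bash
python3 -m pendant '[[[0,-0.09,0.6,0.02,-0.02,-0.07,0.6],[0,0,0.7,0,0,0,0.6],[0,0,0.35,0,0,0,0.6],[0,0,0.15,0,0,0,0.4],[0,0,0.08,0,0,0,0.3]]]' 45; python3 plan.py 617 -11 33 1.3
```

```text
time: 41.38
tcp_pos: [0.6198, -0.0089, 0.0352]
orientation: [[1.0, 0.025, 0.007], [0.025, -1.0, 0.001], [0.007, -0.001, -1.0]]
contact_force: [-0.4, -0.7, -0.0]
finger_gap: 0.0553
t 41.38 tcp [619.8  -8.9  35.2] yaw 1.45 gap 55.3 F [-0.4 -0.7 -0. ]
 turn units [-0.01 -0.08  0.03]  shift units [-0.1   0.07  0.07]  mm [-2.9  2.   2.2]
```

```bash
python3 -m pendant '[[[-0.06,0.05,0.05,0,-0.08,0.02,0],[0,0,0,0,0,0,-0.4],[0,0,0,0,0,0,-0.4],[0,0,0,0,0,0,-0.4],[0,0,0,0,0,0,-0.4]]]' 45; python3 plan.py 617 -11 33 1.3;  python3 -m pendant '[[[0,0,-0.3,0,0,0,-0.4],[0,0,-0.8,0,0,0,-0.4],[0,0,-1,0,0,0,-0.4],[0,0,-1,0,0,0,-0.4],[-0.3,-0.3,-1,0,0,0,-0.4],[-0.5,-0.6,-0.3,0,0,0,-0.4],[-0.5,-0.8,0,0,0,0,-0.4],[-0.5,-0.8,0,0,0,0,-0.4]]]';  python3 - <<'E'
from h import *
for k in('side','top'):
    im=ctrl.snapshot(k)[:,:,::-1]
    c=im[80:240,180:440] if k=='side' else im[120:290,90:390]
    cv2.imwrite(f'pics/g24{k}.png',cv2.resize(c,None,fx=2.6,fy=2.6,interpolation=cv2.INTER_CUBIC))
E
python3 pc.py rack -48 -44 140
```

```text
time: 41.8
tcp_pos: [0.6192, -0.0105, 0.0371]
orientation: [[1.0, 0.024, 0.002], [0.024, -1.0, 0.001], [0.002, -0.0, -1.0]]
contact_force: [0.0, 1.0, -1.0]
finger_gap: 0.0438
t 41.8 tcp [619.2 -10.5  37.1] yaw 1.35 gap 43.8 F [ 0.  1. -1.]
 turn units [-0.01 -0.02  0.01]  shift units [-0.07  0.02  0.14]  mm [-2.2  0.5  4.1]
time: 42.47
tcp_pos: [0.5627, 0.0591, 0.1802]
orientation: [[1.0, 0.015, 0.005], [0.015, -1.0, -0.002], [0.005, 0.002, -1.0]]
contact_force: [0.6, 0.6, -2.2]
finger_gap: 0.0432
in rack [ -78.4 -284.1  179.9]
t 42.57 tcp [561.5  62.8 179.9] yaw 1.16 gap 43.6 F [ 0.3 -0.8 -1.1]
 turn units [ 0.01 -0.04 -5.8 ]  shift units [ 1.01 -8.    1.33]  mm [  30.4 -240.1   39.9]
```

View pics/g24side.png

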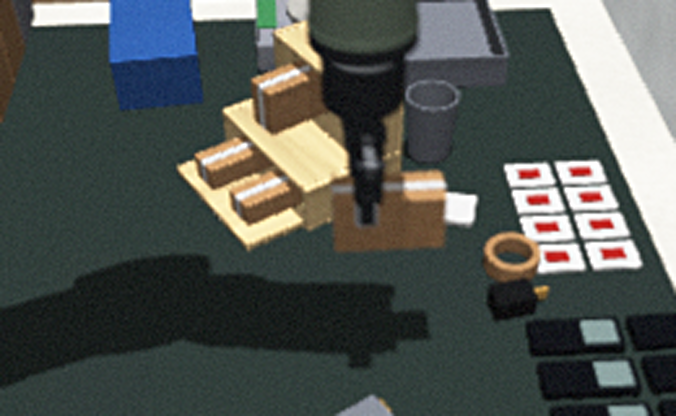

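```bash
python3 -m pendant '[[[0,0,0,0.01,-0.04,-0.85,-0.4],[0,0,0,0,0,-0.85,-0.4],[0,0,0,0,0,-0.85,-0.4],[0,0,0,0,0,-0.85,-0.4],[0,0,0,0,0,-0.85,-0.4],[0,0,0,0,0,-0.85,-0.4],[0,-0.4,0,0,0,-0.4,-0.4],[0,-0.8,0,0,0,0,-0.4]]]'; python3 -m pendant '[[[0.1,-0.9,0,0,0,0,-0.4],[0.1,-0.9,0,0,0,0,-0.4],[0.1,-0.9,0.1,0,0,0,-0.4],[0,-0.9,0.2,0,0,0,-0.4],[0,-0.8,0.3,0,0,0,-0.4],[0,-0.5,0.3,0,0,0,-0.4],[0,-0.2,0.3,0,0,0,-0.4]]]'; python3 pc.py rack -45 -44 120
```

```text
time: 43.23
tcp_pos: [0.5451, 0.0904, 0.1855]
orientation: [[0.869, 0.495, 0.005], [0.495, -0.869, -0.002], [0.003, 0.004, -1.0]]
contact_force: [0.3, 0.6, -1.2]
finger_gap: 0.0434
time: 43.82
tcp_pos: [0.4713, 0.2383, 0.1525]
orientation: [[0.87, 0.492, 0.009], [0.492, -0.87, 0.001], [0.008, 0.003, -1.0]]
contact_force: [0.1, 1.0, -1.9]
finger_gap: 0.0433
in rack [-68.1 -87.1 152.5]
t 43.82 tcp [471.3 238.3 152.5] yaw 29.5 gap 43.3 F [ 0.1  1.  -1.9]
 turn units [ 0.03 -0.09 -0.13]  shift units [ 0.77 -1.44  1.08]  mm [ 23.1 -43.1  32.5]
```

```bash
python3 -m pendant '[[[0.2,-0.5,0.1,0.03,-0.09,-0.13,-0.4],[0.2,-0.5,0.2,0,0,0,-0.4],[0.1,-0.3,0.3,0,0,0,-0.4],[0,0,0.3,0,0,0,-0.4]]]'; python3 pc.py rack -45 -44 108;  python3 - <<'E'
from h import *
for k in('side','top'):
    im=ctrl.snapshot(k)[:,:,::-1]
    u=proj(k,[[.5,.32,.1]])[0].astype(int); c=im[max(0,u[1]-60):u[1]+70,max(0,u[0]-80):u[0]+80]
    cv2.imwrite(f'pics/g25{k}.png',cv2.resize(c,None,fx=4,fy=4,interpolation=cv2.INTER_CUBIC))
E
```

```text
time: 44.15
tcp_pos: [0.4638, 0.2819, 0.1243]
orientation: [[0.865, 0.502, 0.001], [0.502, -0.865, -0.0], [0.001, 0.001, -1.0]]
contact_force: [0.0, 0.1, -0.7]
finger_gap: 0.0437
in rack [-52.7 -45.6 124.3]
t 44.15 tcp [463.8 281.9 124.3] yaw 30.13 gap 43.7 F [ 0.   0.1 -0.7]
 turn units [ 0.01 -0.01 -0.01]  shift units [ 0.26 -0.05  0.54]  mm [ 7.7 -1.6 16.3]
```

View pics/g25side.png

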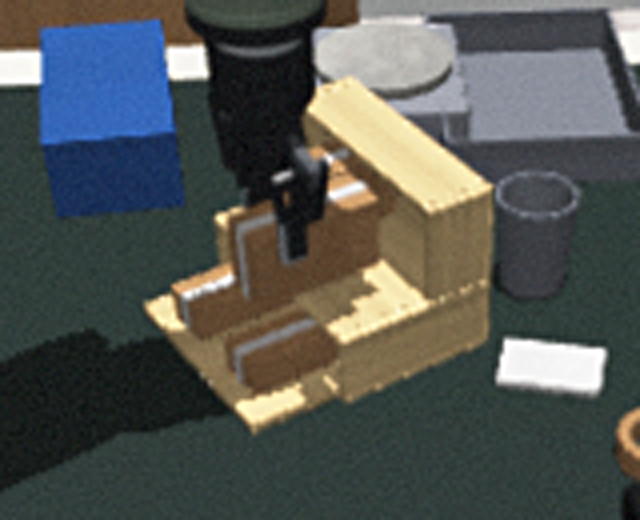

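```bash
python3 -m pendant '[[[0.1,0,0.25,0,0,0,-0.4],[0.2,0,0.2,0,0,0,-0.4],[0.2,0,0.1,0,0,0,-0.4]]]';python3 pc.py rack 19 -44 106
```

```text
time: 44.5
tcp_pos: [0.4786, 0.2843, 0.1066]
orientation: [[0.868, 0.497, 0.0], [0.497, -0.868, -0.003], [-0.002, 0.003, -1.0]]
contact_force: [0.1, -0.8, -0.8]
finger_gap: 0.0432
in rack [-38.7 -51.  106.6]
t 44.5 tcp [478.6 284.3 106.6] yaw 29.81 gap 43.2 F [ 0.1 -0.8 -0.8]
 turn units [ 0.03  0.02 -0.07]  shift units [ 1.92 -0.23  0.02]  mm [57.7 -7.   0.6]
```

```bash
python3 -m pendant '[[[0.2,-0.2,0.02,0.03,0.02,-0.07,-0.4],[0.4,-0.03,0.02,0,0,0,-0.4],[0.4,0,0.02,0,0,0,-0.4]]]';python3 pc.py rack 19 -44 104
```

```text
time: 44.75
tcp_pos: [0.503, 0.3055, 0.104]
orientation: [[0.865, 0.501, -0.0], [0.501, -0.865, -0.001], [-0.001, 0.0, -1.0]]
contact_force: [-0.2, 0.0, -1.9]
finger_gap: 0.0438
in rack [ -7.  -44.9 104. ]
t 44.75 tcp [503.  305.5 104. ] yaw 30.09 gap 43.8 F [-0.2  0.  -1.9]
 turn units [ 0.    0.01 -0.01]  shift units [ 0.87 -0.03  0.  ]  mm [26.  -0.9  0. ]
```

```bash
python3 -m pendant '[[[0.3,-0.03,0,0,0,0,-0.4],[0.3,0,0,0,0,0,-0.4],[0.15,0,0.02,0,0,0,-0.4],[0.02,0,0.04,0,0,0,-0.4]]]';python3 pc.py rack 19 -44 101
```

```text
time: 45.08
tcp_pos: [0.526, 0.3206, 0.1021]
orientation: [[0.865, 0.502, 0.001], [0.502, -0.865, 0.001], [0.002, -0.0, -1.0]]
contact_force: [0.1, -0.1, -1.4]
finger_gap: 0.0438
in rack [ 20.5 -43.4 102.1]
t 45.08 tcp [526.  320.6 102.1] yaw 30.13 gap 43.8 F [ 0.1 -0.1 -1.4]
 turn units [-0.   -0.02 -0.01]  shift units [-0.05  0.02  0.04]  mm [-1.5  0.6  1.1]
```

```bash
python3 -m pendant '[[[-0.02,0,0.05,0,0,0,-0.4],[0,0,0.02,0,0,0,-0.2],[0,0,0,0,0,0,0.3],[0,0,-0.1,0,0,0,0.3],[0,0,-0.3,0,0,0,0.3],[-0.2,0,-0.6,0,0,0,0.3],[-0.3,0,-0.8,0,0,0,0.3],[-0.3,0,-0.8,0,0,0,0.3]]]'; python3 -m pendant '[[[-0.4,0.6,0,0,0,0.9,0.3],[-0.4,0.9,0,0,0,0.9,0.3],[-0.4,0.9,0,0,0,0.9,0.3],[0,0.9,0,0,0,0.9,0.3],[0,0.9,0,0,0,0.9,0.3],[0,0.9,0,0,0,0.9,0.3],[0,0.9,0,0,0,0.9,0.3],[0,0.9,0,0,0,0.9,0.3]]]'; python3 -m pendant '[[[0,0.9,0,0,0,0,0.3],[0,0.9,0,0,0,0,0.3],[0,0.9,0,0,0,0,0.3],[0,0.9,0,0,0,0,0.3],[0,0.9,0,0,0,0,0.3],[0,0.7,0,0,0,0,0.3]]]'
python3 - <<'E'
from h import *
for k in('side','top'):
    im=ctrl.snapshot(k)[:,:,::-1]; cv2.imwrite(f'pics/e{k}.png',im)
    c=im[80:190,230:400] if k=='side' else im[140:310,80:280]
    cv2.imwrite(f'pics/g26{k}.png',cv2.resize(c,None,fx=4 if k=='side' else 3.4,fy=4 if k=='side' else 3.4,interpolation=cv2.INTER_CUBIC))
print(ctrl.read_state()['tcp_pos'])
E
```

```text
time: 45.75
tcp_pos: [0.5023, 0.3068, 0.1784]
orientation: [[0.865, 0.502, -0.004], [0.502, -0.865, -0.002], [-0.004, -0.0, -1.0]]
contact_force: [-0.3, -0.3, 1.0]
finger_gap: 0.0557
time: 46.42
tcp_pos: [0.5168, 0.0909, 0.1908]
orientation: [[0.993, -0.119, 0.009], [-0.119, -0.993, 0.01], [0.008, -0.011, -1.0]]
contact_force: [1.8, -0.7, -0.7]
finger_gap: 0.0554
time: 46.92
tcp_pos: [0.4961, -0.0722, 0.1946]
orientation: [[0.992, -0.127, 0.016], [-0.127, -0.992, 0.011], [0.014, -0.013, -1.0]]
contact_force: [-0.1, -1.2, -0.1]
finger_gap: 0.0552
[ 0.49606973 -0.07365185  0.1946932 ]
```

View pics/g26side.png

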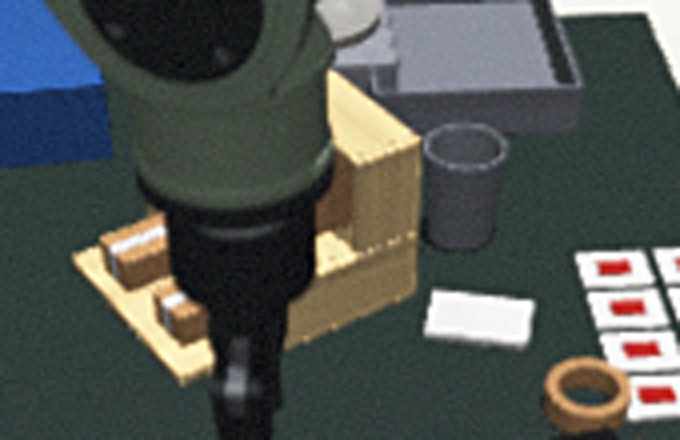

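View pics/g26top.png

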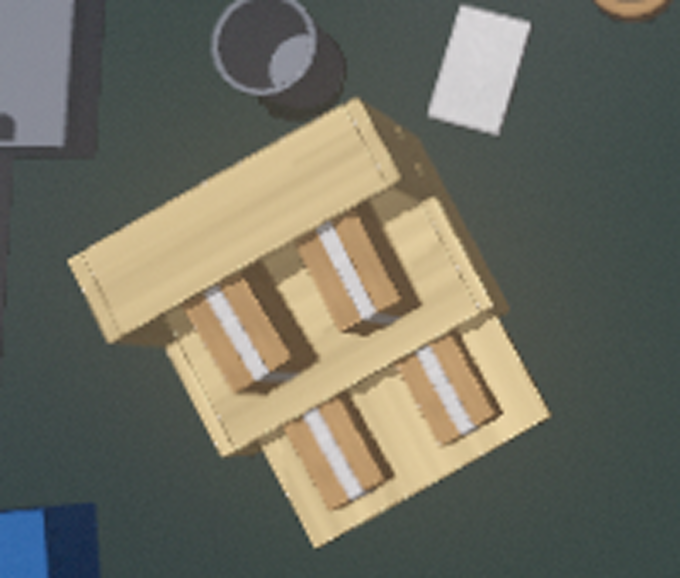

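View pics/etop.png

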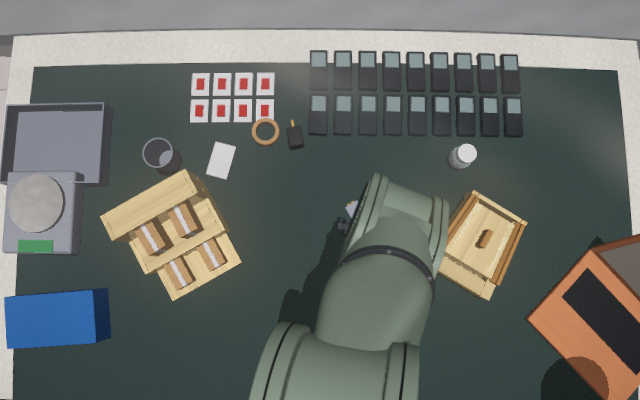

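Run:
```python
from h import *
r=np.load('rack.npy')
for n,u,z in(('tallL',(264,376),.126),('tallR',(371,316),.126),('flatL',(364,492),.042),('flatR',(475,428),.042)):
    q=unproj('top',[np.array(u)/3.4+[80,140]],z)[0]
    c=W([0,0,-r[2]],np.array([[q[0]-r[0],q[1]-r[1],0]]))[0]*1000; print(n,'origin in rack',np.round(c[:2]+[55,0],1))
im=ctrl.snapshot('top')[:,:,::-1]; x0,y0,f=430,180,6
c=np.load('case.npy'); cr=cv2.resize(im[y0:y0+100,x0:x0+110],None,fx=f,fy=f,interpolation=cv2.INTER_CUBIC)
for X,col in((15,(0,0,255)),(18,(255,0,0))):
    P=np.array([[X-22,-7,90],[X+22,-7,90],[X+22,7,90],[X-22,7,90]])/1000.
    q=((proj('top',W(c,P))-[x0,y0]+.5)*f).round().astype(np.int32); cv2.polylines(cr,[q],True,col,1)
cv2.imwrite('pics/r2.png',cr)
```

```text
tallL origin in rack [40.9 33.9]
tallR origin in rack [ 40.1 -44. ]
flatL origin in rack [-47.5  36.1]
flatR origin in rack [-47.4 -51.2]
```

View pics/r2.png

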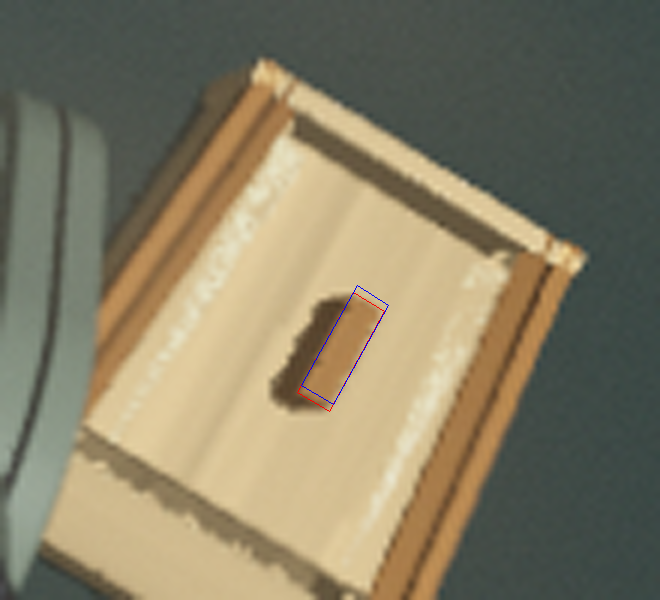

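```bash
python3 -c "
from rig import ctrl
print(ctrl.hand_in(), ctrl.read_state()['time'])"
```

```text
the job is handed in; nothing more can be done
the job is handed in; nothing more can be done
```

The bench is cleared, and I handed the job in at about 47 s of the 210 s. The hand-in reports no verdict, so the result rests on my own checks.

- **Handset:** I gripped it at 25 N and laid it flat, screen up, in the well. One press on the well floor reached about 33 N at the wrist before I released it.
- **Lid:** I slid it in held to about 3 cm short, let go, then pushed the ridge until it wedged under about 42 N. In both cameras the ridge sits about 16 mm along the case's x and centred, against the required 12 to 27 mm. The trained network's fit of the lid's outline agreed in x (15 mm). It put y at 10 mm and the yaw 2.4° off, but that was a poor fit with the lid partly hidden. I went by the ridge overlays instead.
- **Cartons:** All four were there, and all stand lengthwise and upright in the rack. My last measurements put the flat ones at x ≈ -47 mm on the bottom tier and the tall ones at x ≈ +40 mm on the upper tier. The y values came out 7 to 10 mm off where I let go for three of them, partly from my coarse pixel picks, but all are well inside the limit. The second flat carton touched the roof at about 13 N while going in; I lowered it and it went in clean.
- **Other things on the bench:** None had visibly moved in the last top picture, except that the arm partly hid the battery.

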